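# Oil the clutch drums on the braked turntable

### The arm

A 6-joint arm with a two-finger parallel gripper is mounted at the origin on the work surface. World frame = base frame: x ahead of the robot, y to its left, z up, the work surface at z = 0. Lengths are in m, angles in rad, forces in N, time in s.
With the tool pointing down it reaches from about 0.4 to 0.825 m from the base axis. Payload 7 kg.
Tool frame: the origin (TCP) lies at the centre of the arm's flange, where the gripper is bolted on; the fingertips stand 178 mm ahead of it and the grasp point (between the pads) lies 159 mm ahead of it; x points along the fingers, y is the direction in which the jaws open and shut, and the axes are right-handed (so a half turn about x gives the same grasp; the last joint's range is limited). The gripper opens to 88 mm and grips with 3 to 60 N. Pads are 19 mm wide; open, the fingers measure 130 mm over their backs; the gripper's body (78 mm by 193 mm) begins 47 mm behind the grasp point.
Start: joints at [-1.016, 0.359, 0.012, 0, -1.224, -0.288], TCP at [0.178, -0.651, 0.405] pointing down, gripper open.
Joint ranges: [-3.07, 3.07], [-1.43, 2.12], [-1.02, 1.25], [-3.03, 1.67], [-3.05, -0], [-3.03, 3.03]. Speed limits (rad/s): [2.39, 2.39, 3.01, 3.14, 3.14, 3.14].

### API

Orientations are given as [roll, pitch, yaw] about the fixed x, y, z axes, in that order (R = Rz(yaw) Ry(pitch) Rx(roll)).
In Python, from station import status, viewer, arm gives the robot as it stands. The module is installed in compiled form; this text tells all that it offers.
- The arm moves only by the tool apply_moves, never from a script. Its argument "commands" is a list of rows, each an object of numbers: "dx", "dy", "dz": the shift along the world's x, y, z in mm; "spin": the turn about the world's z in degrees; "hand": the closure, from 0 (fully open) to 1 (shut). A call has exactly 5 rows; each row shifts and turns the commanded pose from where the row before left it; what a row does not reach is not made up. A row lasts 1/8 s, in which the tool goes at most 62.5 mm and 10.7 degrees, less where a joint would pass 70% of its speed; a pose out of reach is approached as far as the arm can. A call is refused whole if a number of a shift passes 62.5 or a number of a turn 10.7, either way. A call with a gripper value outside its range is refused whole. The fingers move at their own pace and stop on an object; "grip_force" is the grip in N (left out, the last holds). Time passes only in rows, so rows that do not move let the fingers close, or fill a call up. It gives the time, the measured TCP pose, the force and the opening at its end, in the units of the state.
- status.get_state(): the state, without advancing time (a new reading comes with each control period).
- viewer.grab_frame(name): name is "scene" or "side" or "wrist"; returns the picture (420x560x3 uint8, red, green, blue); there is no depth.
- viewer.camera_info(name): a dict with "fx", "fy", "cx", "cy" (pixels), "eye" and "attitude" of the camera in the world; the wrist camera has in their place "T_tool_cam" (4x4, takes a point from camera to tool coordinates, whose origin is the TCP and whose axes are the tool frame's). Camera axes: x right, y up, looking along -z (the intrinsics and any distortion apply to the point x, -y, -z); pixel columns grow to the right and rows downward; lengths in m; the calibration is good to about 2 mm. A picture is of the moment at which its call begins: read the wrist's pose just before it. camera_info takes no time and is no camera call.
- arm.job_done(): hands the job in, once; it reports no verdict.
The state is a dict: "t": time; "q": joint angles; "qd": joint speeds; "joint_efforts": joint torques, N m; "eef_pos": TCP position; "ee_rot": TCP orientation; "force": force on the tool from outside, world axes, zero at the start; "moment": the same for the moment, N m; "width": finger opening in m.
Only numpy, scipy, OpenCV 4.12 (cv2) and the standard library are available. Lean on these libraries where they do the work, as an engineer would, in place of code of your own. Each camera call takes 0.05 s, during which the arm holds its last target.

### The job

Stand all the steel clutch drums, hub up, on the round turntable, then pull the brake lever up to its third notch so that it holds there by itself, and with the brake set press the oil pump's head right down to its stop and let it rise. Then press the brake's release button until the lever has dropped fully home, with the drums still on the turntable, and finally put all the drums, hub up, flat in the square steel tray. Do not knock over the black oil bottle behind the pump.

Things in the scene. Friction and masses are not known exactly. Their poses are not given: they have to be found in the camera images.
- drum1_mid (a point): one of up to three identical clutch drums of plain steel (absent: None): a squat cylinder 62 mm across and 30 mm tall with, on its top, a coaxial round hub 30 mm across and 35 mm tall (65 mm in all), standing hub up; about 250 g. The point is its centre, 32.5 mm above its underside; z is its axis, up. Grasp it by the hub
- drum2_mid (a point): one of up to three identical clutch drums of plain steel (absent: None): a squat cylinder 62 mm across and 30 mm tall with, on its top, a coaxial round hub 30 mm across and 35 mm tall (65 mm in all), standing hub up; about 250 g. The point is its centre, 32.5 mm above its underside; z is its axis, up. Grasp it by the hub
- drum3_mid (a point): one of up to three identical clutch drums of plain steel (absent: None): a squat cylinder 62 mm across and 30 mm tall with, on its top, a coaxial round hub 30 mm across and 35 mm tall (65 mm in all), standing hub up; about 250 g. The point is its centre, 32.5 mm above its underside; z is its axis, up. Grasp it by the hub
- plate_centre (a point): the centre of the turntable's upper face: a round aluminium plate 240 mm across with a rim 5 mm thick that stands 8 mm above the face; the point lies on the face, about 22 mm above the bench; z up. The plate turns stiffly. A drum is on it if it stands flat on the face inside the rim
- brake_hinge (a point): the hinge axis of the brake lever, 90 mm above the bench, mid-way between the two grey cheeks (each 100 mm tall, 130 mm long) of the brake unit, beside the turntable. Its frame is that of the unit: x points from the end nearer the robot to the far end, y (the hinge axis) to the left, z up. The lever swings in the x-z plane
- brake_grip (a point): the middle of the T-bar at the end of the brake lever (a steel rod 16 mm thick), 160 mm from the hinge axis: a black round bar 22 mm thick and 142 mm long, lying along the unit's y, half on either side of the rod; good to grasp across, 36 mm to either side of the middle. Home, the lever leans 0.6 rad from the vertical towards the unit's +x; it is pulled up and over towards -x
- brake (a joint): angle of the brake lever, rad: 0 home (its start), growing as it is pulled, end stop 0.92. Its lean towards the unit's +x is 0.6 minus this. A ratchet holds it at four notches: 0.2, 0.4, 0.6 (third; upright) and 0.8, each marked by a brass stud on the curved bar beside the lever. Let go between notches it drops back to the notch below; only the release button frees it. 3 to 8 N at the T-bar
- release_top (a point): the centre of the upper face of the release button: a black round button 32 mm across on the low grey box at the unit's -x end, 130 mm from the hinge axis, its face 78 mm above the bench when out
- release (a joint): travel of the release button, m: 0 out, 0.009 fully pressed; spring, 2 N at first and 6 N fully down. It also dips as the lever passes over each notch. Pressed more than about 0.005 it frees the lever, which swings home by itself in about 1 s; let go too early, the lever catches on a lower notch
- plunger_top (a point): the centre of the upper face of the pump's head: a black disc 42 mm across, 14 mm thick on a thin stem, on a grey round oil can 64 mm across that is fixed to the bench; the face is 164 mm above the bench when up. Its spout points to the turntable
- plunger (a joint): travel of the pump's head, m: 0 up, 0.025 down on its stop; spring, 3 N at first and 8 N at the stop; it rises by itself
- tray: a square open steel tray fixed to the bench, 180 mm along its x, 170 mm along its y, 25 mm tall, walls and floor 5 mm thick; origin at the centre of its underside, on the bench, z up
- oil_bottle: the black oil bottle, 60 mm across, 170 mm tall, that stands behind the pump; origin at the centre of its underside, z up

How it is judged:
By the outcome, as a careful person would: the job done as asked, in the order asked, and still so for the second after the job is handed in, with the robot touching nothing.
Of drum1, drum2, drum3 only 2 to 3 are there at a start; the rules pass over those that are not, and their reading is None.
At some moment in a run one of drum1, drum2, drum3 may be knocked a few centimetres aside while the robot is not near it.
Once in a run the grip may slacken for a moment while it holds something.
It also fails if it takes over 210 s, if anything falls off the work surface, if the arm or the gripper's body presses on something with over 40 N, if the wrist force passes 120 N, or if a joint passes its speed limit or range.

## Working session

There is one attempt and no reset: what is moved stays moved. The work goes in short steps, Python scripts to look and compute and a tool call to move; the robot and the scene stay as the last step left them, time stands still between calls to the robot, and variables do not carry over. Pictures are saved under pics/ and viewed, and the job is handed in when it is done.

Besides the shell and the picture viewer there is one more tool, called after ">>>" by a JSON object that holds its "fn" and its "kwargs", one argument or row to a line. apply_moves: Moves the arm, as the interface text tells. Its arguments: {"type":"object","properties":{"commands":{"type":"array","items":{"type":"object","properties":{"dx":{"type":"number"},"dy":{"type":"number"},"dz":{"type":"number"},"spin":{"type":"number"},"hand":{"type":"number"}}}},"grip_force":{"type":"number"}},"required":["commands"]}

```bash
mkdir -p pics
cat > h.py <<'E'
import numpy as np, cv2
from station import status, viewer, arm
from scipy.spatial.transform import Rotation as R
def save(name,fn,crop=None,k=1):
    im=viewer.grab_frame(name)[:,:,::-1]
    cv2.imwrite('pics/full_'+fn,im)
    if crop: im=im[crop[1]:crop[3],crop[0]:crop[2]]
    if k!=1: im=cv2.resize(im,None,fx=k,fy=k,interpolation=cv2.INTER_CUBIC)
    cv2.imwrite('pics/'+fn,im)
def st():
    s=status.get_state(); print({k:np.round(s[k],3).tolist() for k in ['t','eef_pos','ee_rot','force','width','q']}); return s
E
python3 - <<'E'
from h import *
s=st()
for n in ['scene','side','wrist']:
    print(n,viewer.camera_info(n)); save(n,n+'0.png')
E
```

```text
{'t': 0.0, 'eef_pos': [0.178, -0.651, 0.404], 'ee_rot': [1.652, 1.569, 1.918], 'force': [0.114, -0.464, -0.83], 'width': 0.088, 'q': [-1.016, 0.359, 0.011, -0.0, -1.224, -0.288]}
scene {'fx': 383.08303672838906, 'fy': 383.08303672838906, 'cx': 273.93234512532433, 'cy': 199.92819607445617, 'eye': array([ 1.25728395, -0.10249214,  0.95804879]), 'attitude': array([ 0.72581117, -0.01627659,  1.44336126])}
side {'fx': 495.3285880419898, 'fy': 495.3285880419898, 'cx': 285.82193888720553, 'cy': 218.9046610213352, 'eye': array([-0.1089912 ,  0.71987439,  0.91227159]), 'attitude': array([ 0.89594628, -0.00392644, -2.39268989])}
wrist {'fx': 318.1816097536184, 'fy': 318.1816097536184, 'cx': 275.9629129917734, 'cy': 211.8394153175036, 'T_tool_cam': array([[ 5.77082075e-04,  2.97496265e-01, -9.54722807e-01,
         1.98207456e-02],
       [ 9.99998126e-01, -1.93580231e-03,  1.24332918e-06,
        -1.01214163e-03],
       [-1.84778473e-03, -9.54721019e-01, -2.97496825e-01,
        -8.05478158e-02],
       [ 0.00000000e+00,  0.00000000e+00,  0.00000000e+00,
         1.00000000e+00]])}
```

View pics/scene0.png

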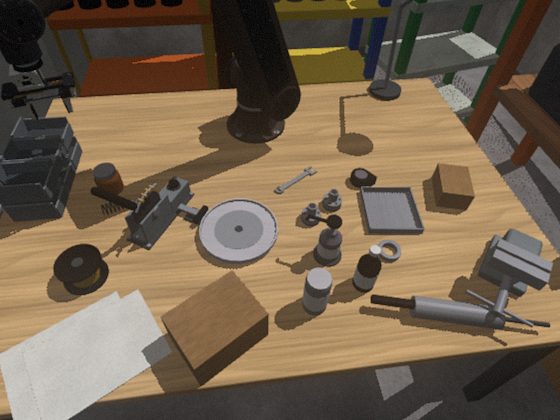

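View pics/side0.png

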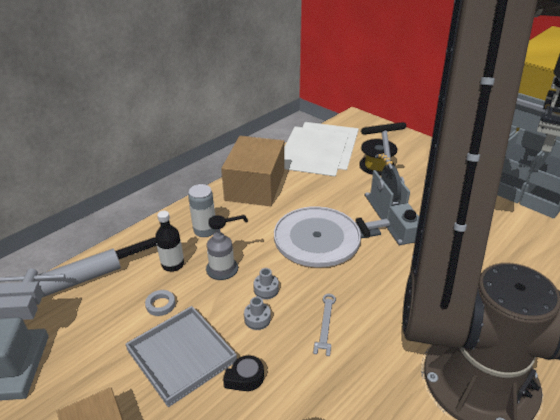

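View pics/wrist0.png

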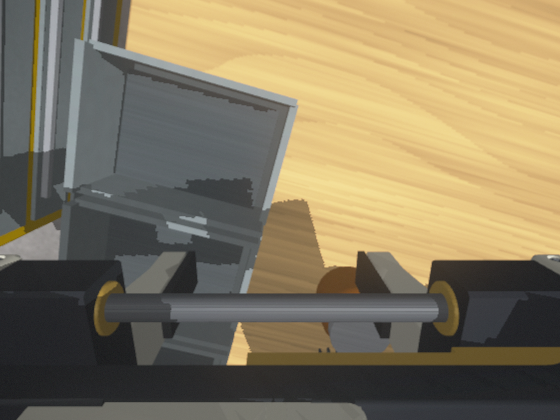

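The scene view shows two drums (about 313,214 and 332,200), the tray (391,211), pump (330,240), bottle (367,270), turntable (238,230) and brake (165,215). I'll enlarge these for exact pixels.

Run:
```python
import cv2
a=cv2.imread('pics/full_scene0.png');b=cv2.imread('pics/full_side0.png')
def c(im,x0,y0,x1,y1,k,f):
    o=cv2.resize(im[y0:y1,x0:x1],None,fx=k,fy=k,interpolation=cv2.INTER_CUBIC)
    for x in range((x0//20+1)*20,x1,20): cv2.putText(o,str(x),((x-x0)*k,10),0,.35,(0,0,255)); cv2.line(o,((x-x0)*k,0),((x-x0)*k,o.shape[0]),(0,0,255) if x%100==0 else (120,120,255),1)
    for y in range((y0//20+1)*20,y1,20): cv2.putText(o,str(y),(0,(y-y0)*k),0,.35,(0,0,255)); cv2.line(o,(0,(y-y0)*k),(o.shape[1],(y-y0)*k),(120,120,255),1)
    cv2.imwrite(f,o)
c(a,290,150,450,310,4 and 4,'pics/sa.png')
c(a,80,150,290,300,3,'pics/sb.png')
c(b,110,180,300,370,3,'pics/sc.png')
c(b,260,110,440,270,4,'pics/sd.png')
```

```text
(no output)
```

View pics/sa.png

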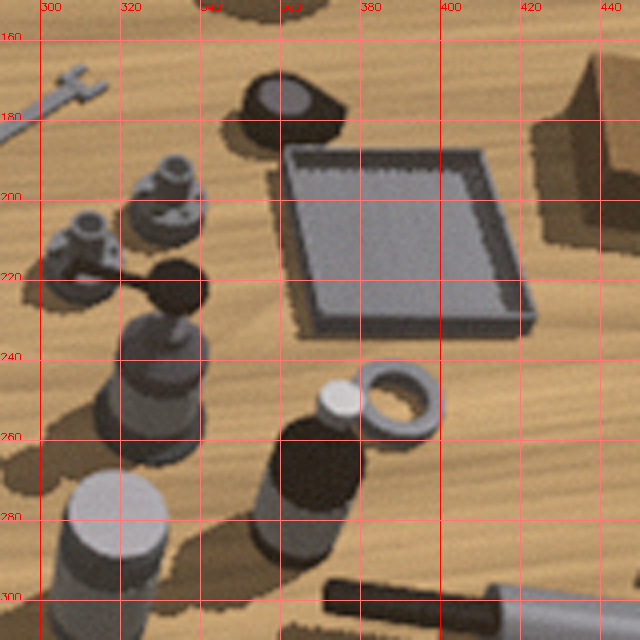

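View pics/sb.png

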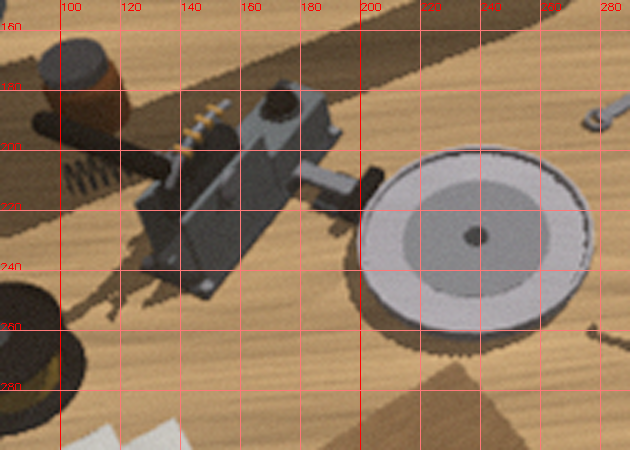

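View pics/sc.png

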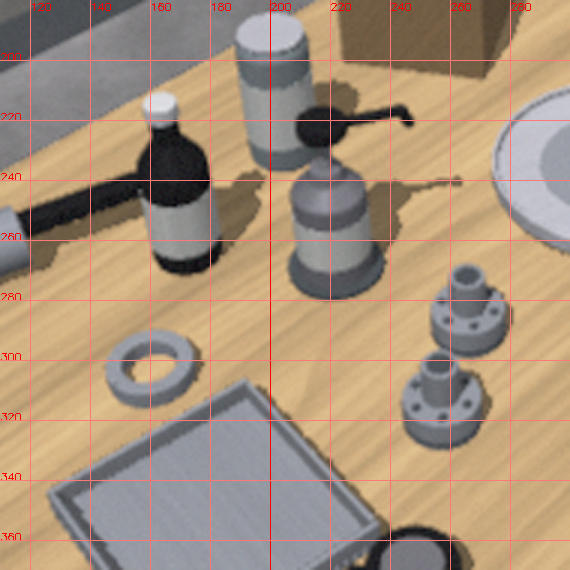

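View pics/sd.png

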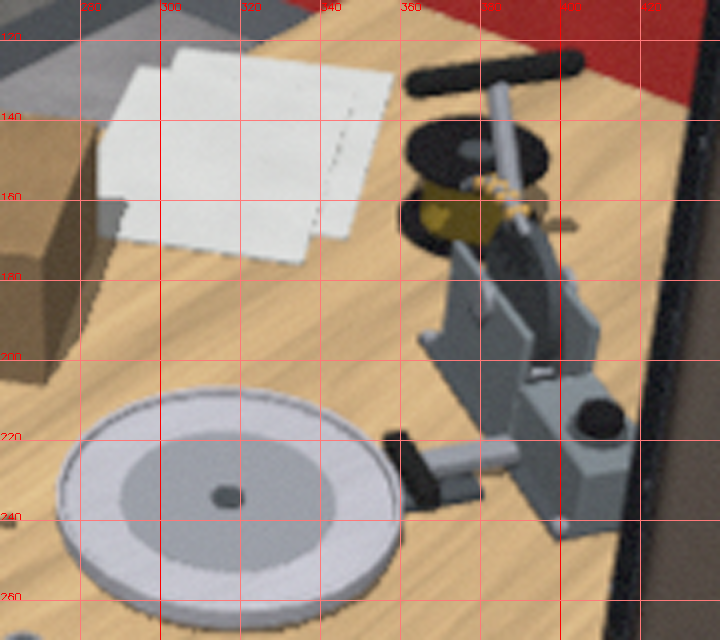

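```bash
cat >> h.py <<'E'
CI={n:viewer.camera_info(n) for n in ['scene','side','wrist']}
def ray(n,u,v,s=None):
    c=CI[n]; d=np.array([(u-c['cx'])/c['fx'],-(v-c['cy'])/c['fy'],-1.])
    if n=='wrist':
        T=c['T_tool_cam']; Rt=R.from_euler('xyz',s['ee_rot']).as_matrix(); p=np.array(s['eef_pos'])
        return p+Rt@T[:3,3], Rt@T[:3,:3]@d
    return np.array(c['eye']), R.from_euler('xyz',c['attitude']).as_matrix()@d
def onz(n,u,v,z,s=None):
    e,d=ray(n,u,v,s); return e+d*(z-e[2])/d[2]
def tri(a,b):
    A=[];B=[]
    for n,u,v in (a,b):
        e,d=ray(n,u,v); d=d/np.linalg.norm(d); P=np.eye(3)-np.outer(d,d); A.append(P);B.append(P@e)
    return np.linalg.lstsq(np.vstack(A),np.hstack(B),rcond=None)[0]
def proj(n,p,s=None):
    c=CI[n]
    if n=='wrist':
        T=c['T_tool_cam']; Rt=R.from_euler('xyz',s['ee_rot']).as_matrix(); e=np.array(s['eef_pos'])+Rt@T[:3,3]; M=Rt@T[:3,:3]
    else: e=np.array(c['eye']); M=R.from_euler('xyz',c['attitude']).as_matrix()
    q=M.T@(np.array(p)-e); return np.array([c['cx']+c['fx']*q[0]/-q[2], c['cy']-c['fy']*q[1]/-q[2]])
E
python3 - <<'E'
from h import *
np.set_printoptions(precision=4,suppress=True)
pts={'A':((312.2,204.5),(265.7,270.7),.065),'B':((334,190.7),(255.7,300),.065),'pump':((334.2,220.5),(217,221.7),.164),'plate':((238.7,228.7),(317,234.2),.022),'bottle':((375.5,249.5),(163.3,215),.17),'rel':((174,185),(410.2,214.5),.078),'T1':((92.7,190.7),(362.5,130.7),.222),'T2':((135,206.7),(404.5,125.5),.222),'T1x':((135,206.7),(362.5,130.7),.222),'T2x':((92.7,190.7),(404.5,125.5),.222)}
for k,(a,b,z) in pts.items(): print(k,onz('scene',*a,z),onz('side',*b,z),tri(('scene',*a),('side',*b)))
for u in [(361.5,186.7),(410.7,187.5),(423.5,229),(369.5,229)]: print(onz('scene',*u,.025))
E
```

```text
A [0.505  0.1278 0.065 ] [0.5084 0.1224 0.065 ] [0.5066 0.1259 0.0681]
B [0.4555 0.2085 0.065 ] [0.4586 0.2049 0.065 ] [0.4572 0.2071 0.0675]
pump [0.6504 0.1496 0.164 ] [0.6386 0.1538 0.164 ] [0.645  0.1505 0.158 ]
plate [ 0.5397 -0.1038  0.022 ] [ 0.5368 -0.1069  0.022 ] [ 0.5377 -0.1053  0.0213]
bottle [0.7566 0.2286 0.17  ] [0.7468 0.2302 0.17  ] [0.7529 0.2288 0.1656]
rel [ 0.3861 -0.2952  0.078 ] [ 0.364  -0.2925  0.078 ] [ 0.3708 -0.3009  0.0666]
T1 [ 0.526  -0.4715  0.222 ] [ 0.5919 -0.3616  0.222 ] [ 0.5907 -0.4161  0.2388]
T2 [ 0.5941 -0.357   0.222 ] [ 0.521  -0.4715  0.222 ] [ 0.5275 -0.4054  0.2085]
T1x [ 0.5941 -0.357   0.222 ] [ 0.5919 -0.3616  0.222 ] [ 0.5918 -0.3589  0.2217]
T2x [ 0.526  -0.4715  0.222 ] [ 0.521  -0.4715  0.222 ] [ 0.5227 -0.4735  0.2198]
[0.4119 0.3193 0.025 ]
[0.4343 0.4844 0.025 ]
[0.6083 0.4598 0.025 ]
[0.5891 0.294  0.025 ]
```

Run:
```python
from h import *
np.set_printoptions(precision=4,suppress=True)
print(tri(('scene',309,216),('side',246,219.5)))
s=st(); print(R.from_euler('xyz',s['ee_rot']).as_matrix())
```

```text
[0.6116 0.0881 0.1461]
{'t': 0.15, 'eef_pos': [0.178, -0.651, 0.404], 'ee_rot': [1.666, 1.569, 1.933], 'force': [-0.078, -0.086, 0.019], 'width': 0.088, 'q': [-1.016, 0.359, 0.011, -0.0, -1.224, -0.288]}
[[-0.0005 -0.2636  0.9646]
 [ 0.0012  0.9646  0.2636]
 [-1.      0.0013 -0.0001]]
```

>>> {"fn": "apply_moves", "kwargs": {
  "commands": [
    {"dx": 26,"dy": 50,"hand": 0.4},
    {"dx": 26,"dy": 50,"hand": 0.4},
    {"dx": 26,"dy": 50,"hand": 0.4},
    {"dx": 26,"dy": 50,"hand": 0.4},
    {"dx": 26,"dy": 50,"hand": 0.4}
  ],
  "grip_force": 25
}}

```text
invalid input at $.commands[0]: expected keys dx, dy, dz, spin, hand
```

>>> {"fn": "apply_moves", "kwargs": {
  "commands": [
    {"dx": 22,"dy": 53,"hand": 0.4},
    {"dx": 22,"dy": 53,"hand": 0.4},
    {"dx": 22,"dy": 53,"hand": 0.4},
    {"dx": 22,"dy": 53,"hand": 0.4},
    {"dx": 22,"dy": 53,"hand": 0.4}
  ]
}}

```text
invalid input at $.commands[0]: expected keys dx, dy, dz, spin, hand
```

>>> {"fn": "apply_moves", "kwargs": {
  "commands": [
    {"dx": 18,"dy": 53,"hand": 0.4},
    {"dx": 18,"dy": 53,"hand": 0.4},
    {"dx": 18,"dy": 53,"hand": 0.4},
    {"dx": 18,"dy": 53,"hand": 0.4},
    {"dx": 18,"dy": 49,"hand": 0.4}
  ]
}}

```text
invalid input at $.commands[0]: expected keys dx, dy, dz, spin, hand
```

Run:
```python
from h import *
s=st(); save('wrist','w1.png')
print(proj('wrist',[.5066,.125,.065],s),proj('wrist',[.457,.207,.065],s))
```

```text
{'t': 0.15, 'eef_pos': [0.178, -0.651, 0.404], 'ee_rot': [1.666, 1.569, 1.933], 'force': [-0.078, -0.086, 0.019], 'width': 0.088, 'q': [-1.016, 0.359, 0.011, -0.0, -1.224, -0.288]}
[710.34715128 527.69232816] [778.88069259 516.16743656]
```

View pics/w1.png

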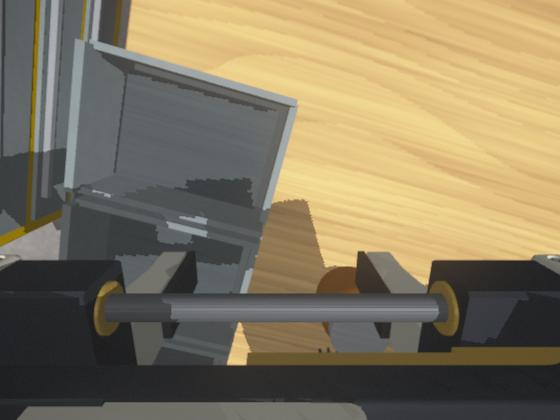

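The moves were refused because every row needs all five keys. The arm has not moved, so I'm re-sending them.

>>> {"fn": "apply_moves", "kwargs": {
  "commands": [
    {"dx": 26,"dy": 50,"dz": 0,"spin": 0,"hand": 0.4},
    {"dx": 26,"dy": 50,"dz": 0,"spin": 0,"hand": 0.4},
    {"dx": 26,"dy": 50,"dz": 0,"spin": 0,"hand": 0.4},
    {"dx": 26,"dy": 50,"dz": 0,"spin": 0,"hand": 0.4},
    {"dx": 26,"dy": 50,"dz": 0,"spin": 0,"hand": 0.4}
  ],
  "grip_force": 25
}}

```text
t: 0.82
eef_pos: [0.3084, -0.3995, 0.4047]
ee_rot: [-0.771, 1.57, -0.504]
force: [1.9, -0.7, -0.6]
width: 0.0525
```

>>> {"fn": "apply_moves", "kwargs": {
  "commands": [
    {"dx": 22,"dy": 53,"dz": 0,"spin": 0,"hand": 0.4},
    {"dx": 22,"dy": 53,"dz": 0,"spin": 0,"hand": 0.4},
    {"dx": 22,"dy": 53,"dz": 0,"spin": 0,"hand": 0.4},
    {"dx": 22,"dy": 53,"dz": 0,"spin": 0,"hand": 0.4},
    {"dx": 22,"dy": 53,"dz": 0,"spin": 0,"hand": 0.4}
  ]
}}

```text
t: 1.45
eef_pos: [0.4181, -0.1343, 0.405]
ee_rot: [-0.147, 1.57, 0.12]
force: [2.1, -0.3, 1.0]
width: 0.0523
```

>>> {"fn": "apply_moves", "kwargs": {
  "commands": [
    {"dx": 18,"dy": 53,"dz": 0,"spin": 0,"hand": 0.4},
    {"dx": 18,"dy": 53,"dz": 0,"spin": 0,"hand": 0.4},
    {"dx": 18,"dy": 53,"dz": 0,"spin": 0,"hand": 0.4},
    {"dx": 18,"dy": 53,"dz": 0,"spin": 0,"hand": 0.4},
    {"dx": 18,"dy": 49,"dz": 0,"spin": 0,"hand": 0.4}
  ]
}}

```text
t: 2.08
eef_pos: [0.5081, 0.1269, 0.4048]
ee_rot: [0.387, 1.57, 0.655]
force: [1.8, -0.7, 0.1]
width: 0.0529
```

Run:
```python
from h import *
s=st(); save('wrist','w1.png')
print(proj('wrist',[.5066,.125,.065],s),proj('wrist',[.457,.207,.065],s))
```

```text
{'t': 2.075, 'eef_pos': [0.508, 0.127, 0.405], 'ee_rot': [0.387, 1.57, 0.655], 'force': [1.804, -0.747, 0.052], 'width': 0.053, 'q': [0.62, 0.109, -0.318, -0.0, -1.143, -1.923]}
[275.53527192 192.20932638] [366.93766824 167.15664276]
```

View pics/w1.png

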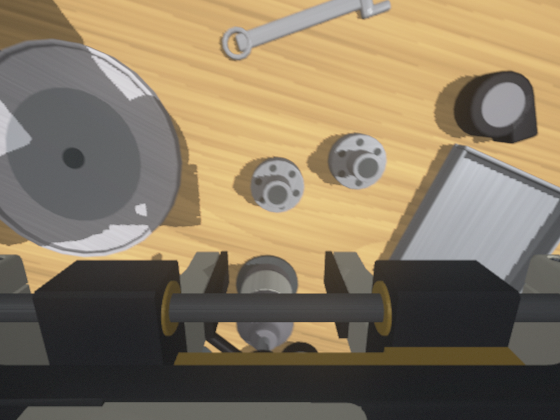

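Run:
```python
from h import *
np.set_printoptions(precision=4,suppress=True)
s=st()
for n,u,v,z in [('A',276.5,193.5,.065),('B',368,167,.065),('plate',73,158,.022)]: print(n,onz('wrist',u,v,z,s))
print(R.from_euler('xyz',s['ee_rot']).as_matrix()[:,1])
```

```text
{'t': 2.125, 'eef_pos': [0.51, 0.131, 0.404], 'ee_rot': [0.212, 1.569, 0.48], 'force': [4.687, 4.712, 2.262], 'width': 0.052, 'q': [0.624, 0.114, -0.313, 0.0, -1.142, -1.926]}
A [0.5103 0.1306 0.065 ]
B [0.4591 0.2121 0.065 ]
plate [ 0.5424 -0.0998  0.022 ]
[-0.2656  0.9641  0.0004]
```

>>> {"fn": "apply_moves", "kwargs": {
  "commands": [
    {"dx": 0,"dy": 1,"dz": -45,"spin": 0,"hand": 0.4},
    {"dx": 0,"dy": 0,"dz": -45,"spin": 0,"hand": 0.4},
    {"dx": 0,"dy": 0,"dz": -40,"spin": 0,"hand": 0.4},
    {"dx": 0,"dy": 0,"dz": 0,"spin": 0,"hand": 0.4},
    {"dx": 0,"dy": 0,"dz": 0,"spin": 0,"hand": 0.4}
  ]
}}

```text
t: 2.75
eef_pos: [0.5086, 0.1262, 0.2761]
ee_rot: [-0.043, 1.569, 0.224]
force: [0.7, -0.3, 1.1]
width: 0.0523
```

Run:
```python
from h import *
s=st(); save('wrist','w2.png')
print(proj('wrist',[.508,.1265,.065],s))
```

```text
{'t': 2.75, 'eef_pos': [0.509, 0.126, 0.276], 'ee_rot': [-0.043, 1.569, 0.224], 'force': [0.699, -0.337, 1.148], 'width': 0.052, 'q': [0.618, 0.236, -0.49, 0.001, -0.843, -1.922]}
[278.22365423 241.52244754]
```

View pics/w2.png

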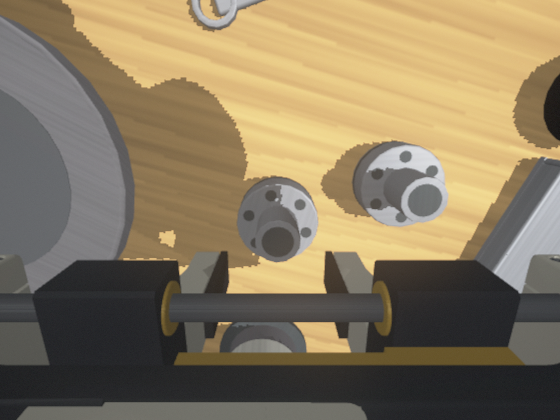

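Drum A's hub top at (278,240) matches the prediction. I'm descending, gripping and lifting.

>>> {"fn": "apply_moves", "kwargs": {
  "commands": [
    {"dx": 0,"dy": 0,"dz": -32,"spin": 0,"hand": 0.4},
    {"dx": 0,"dy": 0,"dz": -30,"spin": 0,"hand": 0.4},
    {"dx": 0,"dy": 0,"dz": 0,"spin": 0,"hand": 0.7},
    {"dx": 0,"dy": 0,"dz": 0,"spin": 0,"hand": 1},
    {"dx": 0,"dy": 0,"dz": 0,"spin": 0,"hand": 1}
  ],
  "grip_force": 30
}}

```text
t: 3.42
eef_pos: [0.5086, 0.1264, 0.2144]
ee_rot: [0.287, 1.568, 0.554]
force: [0.7, 1.3, 2.2]
width: 0.0294
```

>>> {"fn": "apply_moves", "kwargs": {
  "commands": [
    {"dx": 0,"dy": 0,"dz": 0,"spin": 0,"hand": 1},
    {"dx": 0,"dy": 0,"dz": 20,"spin": 0,"hand": 1},
    {"dx": 0,"dy": 0,"dz": 30,"spin": 0,"hand": 1},
    {"dx": 0,"dy": -10,"dz": 20,"spin": 0,"hand": 1},
    {"dx": 0,"dy": -20,"dz": 0,"spin": 0,"hand": 1}
  ]
}}

```text
t: 4.05
eef_pos: [0.5082, 0.0959, 0.2843]
ee_rot: [0.295, 1.567, 0.563]
force: [-0.0, -0.5, -2.9]
width: 0.0291
```

>>> {"fn": "apply_moves", "kwargs": {
  "commands": [
    {"dx": 0,"dy": -45,"dz": 0,"spin": 0,"hand": 1},
    {"dx": 0,"dy": -50,"dz": 0,"spin": 0,"hand": 1},
    {"dx": 20,"dy": -45,"dz": 0,"spin": 0,"hand": 1},
    {"dx": 32,"dy": -40,"dz": 0,"spin": 0,"hand": 1},
    {"dx": 30,"dy": -20,"dz": 0,"spin": 0,"hand": 1}
  ]
}}

```text
t: 4.68
eef_pos: [0.5897, -0.1072, 0.2813]
ee_rot: [2.851, 1.569, 3.115]
force: [0.4, -1.0, -2.8]
width: 0.0293
```

>>> {"fn": "apply_moves", "kwargs": {
  "commands": [
    {"dx": 0,"dy": 0,"dz": 0,"spin": 0,"hand": 1},
    {"dx": 0,"dy": 0,"dz": -15,"spin": 0,"hand": 1},
    {"dx": 0,"dy": 0,"dz": -15,"spin": 0,"hand": 1},
    {"dx": 0,"dy": 0,"dz": 0,"spin": 0,"hand": 1},
    {"dx": 0,"dy": 0,"dz": 0,"spin": 0,"hand": 1}
  ]
}}

```text
t: 5.3
eef_pos: [0.5899, -0.1037, 0.2527]
ee_rot: [-2.374, 1.571, -2.106]
force: [-0.1, -0.7, -1.6]
width: 0.0295
```

Run:
```python
from h import *
s=st(); save('wrist','w3.png'); save('scene','s3.png')
```

```text
{'t': 5.3, 'eef_pos': [0.59, -0.104, 0.253], 'ee_rot': [-2.374, 1.571, -2.106], 'force': [-0.112, -0.739, -1.609], 'width': 0.03, 'q': [0.152, 0.373, -0.349, 0.0, -0.849, -1.455]}
```

View pics/w3.png

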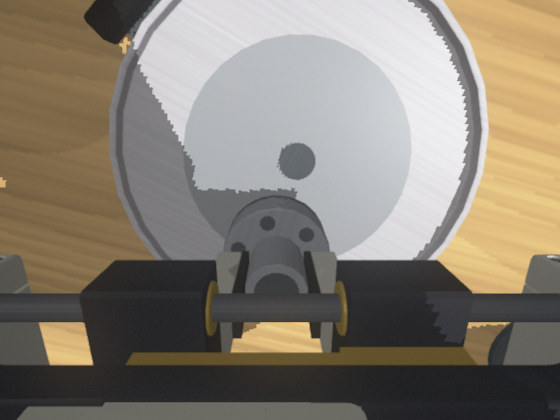

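View pics/s3.png

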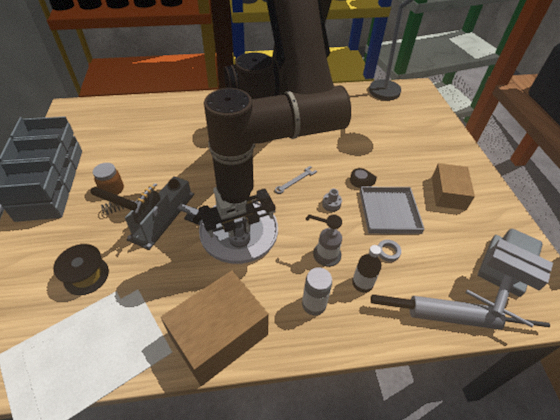

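>>> {"fn": "apply_moves", "kwargs": {
  "commands": [
    {"dx": 0,"dy": 0,"dz": -9,"spin": 0,"hand": 1},
    {"dx": 0,"dy": 0,"dz": -7,"spin": 0,"hand": 1},
    {"dx": 0,"dy": 0,"dz": 0,"spin": 0,"hand": 1},
    {"dx": 0,"dy": 0,"dz": 0,"spin": 0,"hand": 0.4},
    {"dx": 0,"dy": 0,"dz": 0,"spin": 0,"hand": 0.4}
  ]
}}

```text
t: 6.02
eef_pos: [0.5902, -0.1041, 0.2369]
ee_rot: [-0.398, 1.57, -0.131]
force: [-1.2, -0.3, 0.3]
width: 0.0443
```

>>> {"fn": "apply_moves", "kwargs": {
  "commands": [
    {"dx": 0,"dy": 0,"dz": 30,"spin": 0,"hand": 0.4},
    {"dx": 0,"dy": 0,"dz": 45,"spin": 0,"hand": 0.4},
    {"dx": -20,"dy": 0,"dz": 30,"spin": 0,"hand": 0.4},
    {"dx": -40,"dy": 40,"dz": 0,"spin": 0,"hand": 0.4},
    {"dx": -40,"dy": 55,"dz": 0,"spin": 0,"hand": 0.4}
  ]
}}

```text
t: 6.65
eef_pos: [0.4922, -0.0134, 0.3422]
ee_rot: [0.066, 1.569, 0.33]
force: [1.3, 1.1, 0.4]
width: 0.0523
```

Run:
```python
from h import *
s=st(); save('scene','s4.png'); save('side','d4.png')
```

```text
{'t': 6.65, 'eef_pos': [0.492, -0.013, 0.342], 'ee_rot': [0.066, 1.569, 0.33], 'force': [1.278, 1.12, 0.368], 'width': 0.052, 'q': [0.373, 0.11, -0.472, 0.0, -0.988, -1.679]}
```

View pics/s4.png

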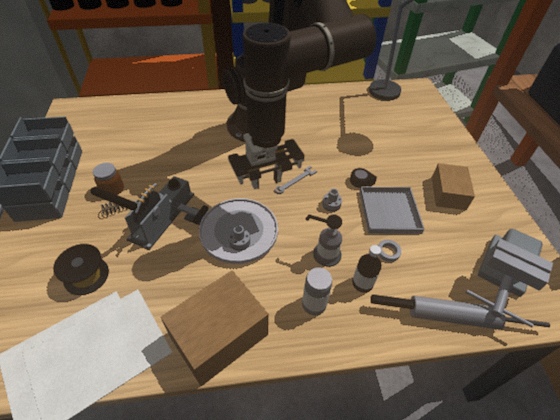

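View pics/d4.png

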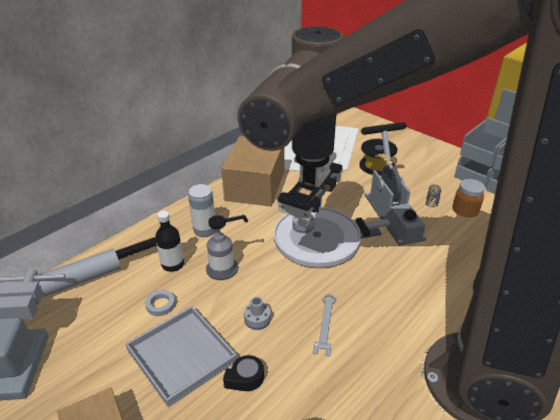

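Drum A stands on the plate and B is still at (333,200). Now I go to B.

>>> {"fn": "apply_moves", "kwargs": {
  "commands": [
    {"dx": -3,"dy": 55,"dz": 0,"spin": 0,"hand": 0.4},
    {"dx": -10,"dy": 55,"dz": 0,"spin": 0,"hand": 0.4},
    {"dx": -10,"dy": 57,"dz": -15,"spin": 0,"hand": 0.4},
    {"dx": -10,"dy": 50,"dz": -30,"spin": 0,"hand": 0.4},
    {"dx": 0,"dy": 0,"dz": -20,"spin": 0,"hand": 0.4}
  ]
}}

```text
t: 7.38
eef_pos: [0.46, 0.2063, 0.276]
ee_rot: [0.43, 1.57, 0.7]
force: [-0.2, -1.0, 0.2]
width: 0.0531
```

>>> {"fn": "apply_moves", "kwargs": {
  "commands": [
    {"dx": 0,"dy": 0,"dz": 0,"spin": 0,"hand": 0.4},
    {"dx": 0,"dy": 0,"dz": 0,"spin": 0,"hand": 0.4},
    {"dx": 0,"dy": 0,"dz": 0,"spin": 0,"hand": 0.4},
    {"dx": 0,"dy": 0,"dz": 0,"spin": 0,"hand": 0.4},
    {"dx": 0,"dy": 0,"dz": 0,"spin": 0,"hand": 0.4}
  ]
}}

```text
t: 8.0
eef_pos: [0.4603, 0.2032, 0.2771]
ee_rot: [0.536, 1.57, 0.803]
force: [-0.8, 0.1, -0.2]
width: 0.0526
```

Run:
```python
from h import *
s=st(); save('wrist','w5.png')
print(proj('wrist',[.457,.208,.065],s))
```

```text
{'t': 8.0, 'eef_pos': [0.46, 0.203, 0.277], 'ee_rot': [0.536, 1.57, 0.803], 'force': [-0.822, 0.121, -0.235], 'width': 0.053, 'q': [0.807, 0.203, -0.533, 0.0, -0.835, -2.111]}
[285.83232727 239.1347617 ]
```

View pics/w5.png

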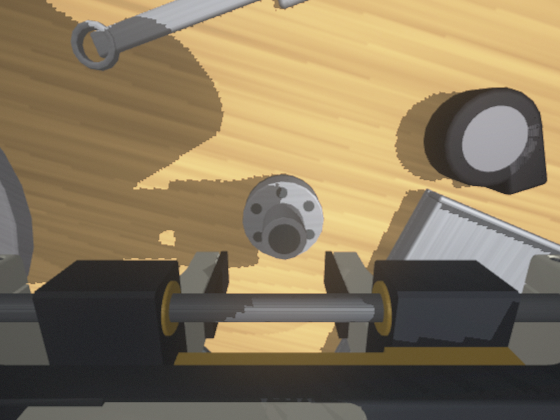

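>>> {"fn": "apply_moves", "kwargs": {
  "commands": [
    {"dx": -3,"dy": 4,"dz": -32,"spin": 0,"hand": 0.4},
    {"dx": 0,"dy": 0,"dz": -30,"spin": 0,"hand": 0.4},
    {"dx": 0,"dy": 0,"dz": 0,"spin": 0,"hand": 0.7},
    {"dx": 0,"dy": 0,"dz": 0,"spin": 0,"hand": 1},
    {"dx": 0,"dy": 0,"dz": 0,"spin": 0,"hand": 1}
  ]
}}

```text
t: 8.68
eef_pos: [0.4576, 0.2078, 0.2159]
ee_rot: [0.456, 1.569, 0.723]
force: [0.7, 0.7, 0.1]
width: 0.0289
```

>>> {"fn": "apply_moves", "kwargs": {
  "commands": [
    {"dx": 0,"dy": 0,"dz": 0,"spin": 0,"hand": 1},
    {"dx": 0,"dy": 0,"dz": 25,"spin": 0,"hand": 1},
    {"dx": 0,"dy": 0,"dz": 40,"spin": 0,"hand": 1},
    {"dx": 0,"dy": -15,"dz": 15,"spin": 0,"hand": 1},
    {"dx": 5,"dy": -35,"dz": 0,"spin": 0,"hand": 1}
  ]
}}

```text
t: 9.3
eef_pos: [0.462, 0.1572, 0.2957]
ee_rot: [0.587, 1.568, 0.855]
force: [0.3, -0.0, -3.8]
width: 0.0298
```

>>> {"fn": "apply_moves", "kwargs": {
  "commands": [
    {"dx": 5,"dy": -50,"dz": 0,"spin": 0,"hand": 1},
    {"dx": 5,"dy": -55,"dz": 0,"spin": 0,"hand": 1},
    {"dx": 5,"dy": -55,"dz": 0,"spin": 0,"hand": 1},
    {"dx": 5,"dy": -50,"dz": 0,"spin": 0,"hand": 1},
    {"dx": 5,"dy": -40,"dz": 0,"spin": 0,"hand": 1}
  ]
}}

```text
t: 9.93
eef_pos: [0.486, -0.095, 0.294]
ee_rot: [2.65, 1.569, 2.915]
force: [-0.1, 0.7, -3.6]
width: 0.0295
```

>>> {"fn": "apply_moves", "kwargs": {
  "commands": [
    {"dx": 0,"dy": -5,"dz": -10,"spin": 0,"hand": 1},
    {"dx": 0,"dy": 0,"dz": -10,"spin": 0,"hand": 1},
    {"dx": 0,"dy": 0,"dz": -10,"spin": 0,"hand": 1},
    {"dx": 0,"dy": 0,"dz": 0,"spin": 0,"hand": 1},
    {"dx": 0,"dy": 0,"dz": 0,"spin": 0,"hand": 1}
  ]
}}

```text
t: 10.55
eef_pos: [0.4874, -0.0969, 0.2648]
ee_rot: [-1.223, 1.571, -0.954]
force: [-0.2, -0.1, -3.2]
width: 0.0293
```

Run:
```python
from h import *
s=st(); save('wrist','w6.png'); print(s['moment'])
```

```text
{'t': 10.55, 'eef_pos': [0.487, -0.097, 0.265], 'ee_rot': [-1.223, 1.571, -0.954], 'force': [-0.171, -0.069, -3.245], 'width': 0.029, 'q': [0.2, 0.21, -0.559, 0.0, -0.801, -1.503]}
[ 0.03293944 -0.01367322 -0.03573363]
```

View pics/w6.png

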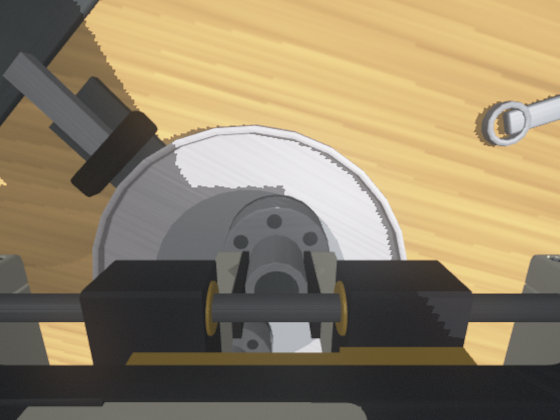

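>>> {"fn": "apply_moves", "kwargs": {
  "commands": [
    {"dx": 0,"dy": -4,"dz": -13,"spin": 0,"hand": 1},
    {"dx": 0,"dy": 0,"dz": -14,"spin": 0,"hand": 1},
    {"dx": 0,"dy": 0,"dz": 0,"spin": 0,"hand": 1},
    {"dx": 0,"dy": 0,"dz": 0,"spin": 0,"hand": 0.4},
    {"dx": 0,"dy": 0,"dz": 0,"spin": 0,"hand": 0.4}
  ]
}}

```text
t: 11.22
eef_pos: [0.4873, -0.1016, 0.2376]
ee_rot: [-0.522, 1.571, -0.255]
force: [0.5, 0.7, 0.4]
width: 0.044
```

>>> {"fn": "apply_moves", "kwargs": {
  "commands": [
    {"dx": 0,"dy": 0,"dz": 30,"spin": 0,"hand": 0.4},
    {"dx": 0,"dy": 0,"dz": 45,"spin": 0,"hand": 0.4},
    {"dx": 0,"dy": 0,"dz": 60,"spin": 0,"hand": 0.4},
    {"dx": -10,"dy": 10,"dz": 60,"spin": 0,"hand": 0.4},
    {"dx": -10,"dy": 10,"dz": 30,"spin": 0,"hand": 0.4}
  ]
}}

```text
t: 11.85
eef_pos: [0.467, -0.0816, 0.4665]
ee_rot: [-0.161, 1.565, 0.106]
force: [-0.7, 1.4, -1.1]
width: 0.0529
```

Run:
```python
from h import *
s=st(); save('wrist','w7.png'); save('scene','s7.png')
for n,p in dict(rel=[.369,-.302,.078],tm=[.5575,-.416,.222],g=[.5575+.0187,-.416+.031,.233]).items(): print(n,proj('wrist',p,s))
```

```text
{'t': 11.85, 'eef_pos': [0.467, -0.082, 0.467], 'ee_rot': [-0.161, 1.565, 0.106], 'force': [-0.665, 1.371, -1.142], 'width': 0.053, 'q': [0.244, -0.019, -0.312, 0.001, -1.272, -1.548]}
rel [97.06953673 37.34347009]
tm [-185.36926336  221.62595786]
g [-156.75769024  260.04063658]
```

View pics/w7.png

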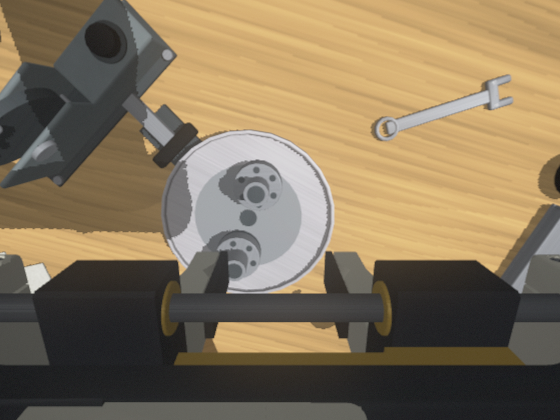

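View pics/s7.png

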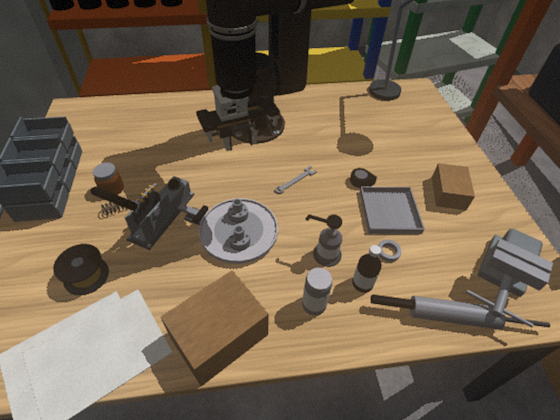

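>>> {"fn": "apply_moves", "kwargs": {
  "commands": [
    {"dx": 11,"dy": -30,"dz": 0,"spin": 4.4,"hand": 0.4},
    {"dx": 11,"dy": -30,"dz": 0,"spin": 4.4,"hand": 0},
    {"dx": 11,"dy": -30,"dz": 0,"spin": 4.4,"hand": 0},
    {"dx": 11,"dy": -30,"dz": 0,"spin": 4.4,"hand": 0},
    {"dx": 11,"dy": -30,"dz": 0,"spin": 4.4,"hand": 0}
  ]
}}

```text
t: 12.58
eef_pos: [0.5224, -0.2327, 0.4619]
ee_rot: [2.168, 1.57, 2.821]
force: [0.4, -0.3, -0.0]
width: 0.0854
```

>>> {"fn": "apply_moves", "kwargs": {
  "commands": [
    {"dx": 11,"dy": -31,"dz": 0,"spin": 4.4,"hand": 0},
    {"dx": 11,"dy": -31,"dz": 0,"spin": 4.4,"hand": 0},
    {"dx": 11,"dy": -31,"dz": 0,"spin": 4.4,"hand": 0},
    {"dx": 11,"dy": -31,"dz": 0,"spin": 4.4,"hand": 0},
    {"dx": 10,"dy": -31,"dz": 0,"spin": 4.4,"hand": 0}
  ]
}}

```text
t: 13.2
eef_pos: [0.5765, -0.3878, 0.4616]
ee_rot: [1.605, 1.57, 2.642]
force: [0.8, 0.2, 0.3]
width: 0.0877
```

>>> {"fn": "apply_moves", "kwargs": {
  "commands": [
    {"dx": 0,"dy": 0,"dz": 0,"spin": 0,"hand": 0},
    {"dx": 0,"dy": 0,"dz": 0,"spin": 0,"hand": 0},
    {"dx": 0,"dy": 0,"dz": 0,"spin": 0,"hand": 0},
    {"dx": 0,"dy": 0,"dz": 0,"spin": 0,"hand": 0},
    {"dx": 0,"dy": 0,"dz": 0,"spin": 0,"hand": 0}
  ]
}}

```text
t: 13.82
eef_pos: [0.5761, -0.3861, 0.4631]
ee_rot: [-1.313, 1.57, -0.277]
force: [-0.3, -0.3, 0.6]
width: 0.0879
```

Run:
```python
from h import *
np.set_printoptions(precision=4,suppress=True)
s=st(); save('wrist','w8.png')
print(R.from_euler('xyz',s['ee_rot']).as_matrix()[:,1])
for n,p in dict(rel=[.369,-.302,.078],T1=[.592,-.359,.222],T2=[.523,-.473,.222]).items(): print(n,proj('wrist',p,s))
```

```text
{'t': 13.825, 'eef_pos': [0.576, -0.386, 0.463], 'ee_rot': [-1.313, 1.57, -0.277], 'force': [-0.345, -0.286, 0.633], 'width': 0.088, 'q': [-0.31, 0.362, 0.149, -0.0, -1.357, -0.225]}
[-0.86    0.5103 -0.0006]
rel [470.7567 157.1285]
T1 [277.4468 266.2253]
T2 [279.9151  79.4097]
```

View pics/w8.png

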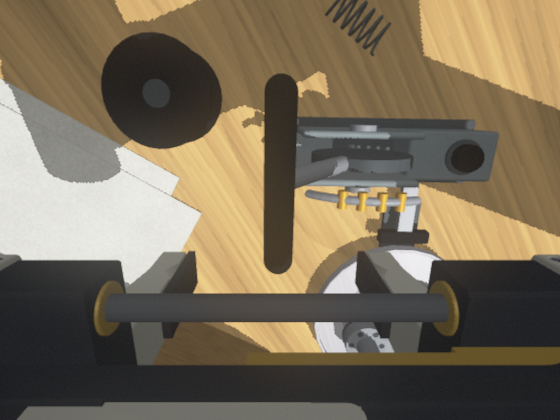

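Run:
```python
from h import *
np.set_printoptions(precision=4,suppress=True)
s=st()
a=onz('wrist',278,272,.222,s);b=onz('wrist',281.5,75,.222,s);r=onz('wrist',466.5,158,.078,s)
print(a,b,(a+b)/2,r,np.linalg.norm(a-b),np.degrees(np.arctan2(*(a-b)[[1,0]])))
m=(a+b)/2; d=(m-r)[:2]; print(np.linalg.norm(d),np.degrees(np.arctan2(d[1],d[0])))
```

```text
{'t': 13.875, 'eef_pos': [0.576, -0.386, 0.463], 'ee_rot': [-1.292, 1.57, -0.256], 'force': [-0.474, -0.501, 0.43], 'width': 0.088, 'q': [-0.31, 0.363, 0.149, -0.0, -1.357, -0.225]}
[ 0.5941 -0.3547  0.222 ] [ 0.5208 -0.4748  0.222 ] [ 0.5574 -0.4148  0.222 ] [ 0.3735 -0.3036  0.078 ] 0.14077787046717666 58.60895852713747
0.2148646353085735 -31.14147930341183
```

Bar spans (278,272) to (282,75) and is aligned with the jaws. I'm descending to grasp it.

>>> {"fn": "apply_moves", "kwargs": {
  "commands": [
    {"dx": 0,"dy": 2,"dz": -30,"spin": 0,"hand": 0},
    {"dx": 0,"dy": 0,"dz": -32,"spin": 0,"hand": 0},
    {"dx": 0,"dy": 0,"dz": -20,"spin": 0,"hand": 0},
    {"dx": 0,"dy": 0,"dz": 0,"spin": 0,"hand": 0},
    {"dx": 0,"dy": 0,"dz": 0,"spin": 0,"hand": 0.4}
  ]
}}

```text
t: 14.5
eef_pos: [0.5765, -0.3847, 0.3819]
ee_rot: [-1.702, 1.569, -0.667]
force: [-0.0, -1.3, 0.8]
width: 0.0824
```

>>> {"fn": "apply_moves", "kwargs": {
  "commands": [
    {"dx": 0,"dy": 0,"dz": 0,"spin": 0,"hand": 0.6},
    {"dx": 0,"dy": 0,"dz": 0,"spin": 0,"hand": 0.8},
    {"dx": 0,"dy": 0,"dz": 0,"spin": 0,"hand": 1},
    {"dx": 0,"dy": 0,"dz": 0,"spin": 0,"hand": 1},
    {"dx": 0,"dy": 0,"dz": 0,"spin": 0,"hand": 1}
  ],
  "grip_force": 25
}}

```text
t: 15.12
eef_pos: [0.5762, -0.3846, 0.3807]
ee_rot: [-1.664, 1.571, -0.629]
force: [-0.9, 0.5, -0.3]
width: 0.0331
```

Run:
```python
from h import *
s=st(); save('wrist','w9.png')
```

```text
{'t': 15.125, 'eef_pos': [0.576, -0.385, 0.381], 'ee_rot': [-1.664, 1.571, -0.629], 'force': [-0.877, 0.53, -0.342], 'width': 0.033, 'q': [-0.308, 0.401, 0.022, 0.0, -1.191, -0.228]}
```

View pics/w9.png

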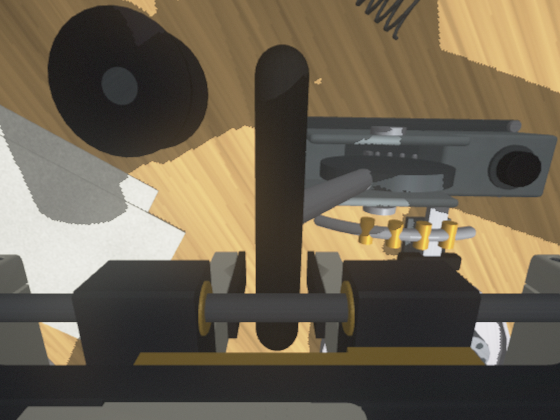

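Still closing, about to grip. I continue with the pull.

>>> {"fn": "apply_moves", "kwargs": {
  "commands": [
    {"dx": 0,"dy": 0,"dz": 0,"spin": 0,"hand": 1},
    {"dx": 0,"dy": 0,"dz": 0,"spin": 0,"hand": 1},
    {"dx": -7,"dy": 4.2,"dz": 5,"spin": 0,"hand": 1},
    {"dx": -7,"dy": 4.2,"dz": 4.9,"spin": 0,"hand": 1},
    {"dx": -7.5,"dy": 4.5,"dz": 3.9,"spin": 0,"hand": 1}
  ]
}}

```text
t: 15.8
eef_pos: [0.5552, -0.3717, 0.3954]
ee_rot: [-1.438, 1.567, -0.403]
force: [4.7, -2.9, -2.2]
width: 0.0212
```

>>> {"fn": "apply_moves", "kwargs": {
  "commands": [
    {"dx": -7.5,"dy": 4.5,"dz": 3.9,"spin": 0,"hand": 1},
    {"dx": -7.8,"dy": 4.7,"dz": 2.9,"spin": 0,"hand": 1},
    {"dx": -7.8,"dy": 4.7,"dz": 2.8,"spin": 0,"hand": 1},
    {"dx": -8.1,"dy": 4.9,"dz": 1.7,"spin": 0,"hand": 1},
    {"dx": -8.1,"dy": 4.9,"dz": 1.7,"spin": 0,"hand": 1}
  ]
}}

```text
t: 16.42
eef_pos: [0.5169, -0.3483, 0.4111]
ee_rot: [-1.481, 1.561, -0.445]
force: [8.5, -0.8, 6.9]
width: 0.0212
```

>>> {"fn": "apply_moves", "kwargs": {
  "commands": [
    {"dx": -8.2,"dy": 5,"dz": 0.6,"spin": 0,"hand": 1},
    {"dx": -8.2,"dy": 5,"dz": 0.5,"spin": 0,"hand": 1},
    {"dx": -7,"dy": 4.2,"dz": -0.2,"spin": 0,"hand": 1},
    {"dx": 0,"dy": 0,"dz": 0,"spin": 0,"hand": 1},
    {"dx": 0,"dy": 0,"dz": 0,"spin": 0,"hand": 1}
  ]
}}

```text
t: 17.05
eef_pos: [0.4932, -0.3338, 0.4117]
ee_rot: [-1.413, 1.563, -0.377]
force: [4.9, 2.1, 9.0]
width: 0.0215
```

Run:
```python
from h import *
s=st(); save('wrist','w10.png'); save('side','d10.png')
x=np.array([.8554,-.518]); m=np.array([.5574,-.415])+.036*np.array([.518,.8554]); print((s['eef_pos'][:2]-m)@x, s['eef_pos'][2]-.159)
```

```text
{'t': 17.05, 'eef_pos': [0.493, -0.334, 0.412], 'ee_rot': [-1.413, 1.563, -0.377], 'force': [4.864, 2.104, 9.039], 'width': 0.021, 'q': [-0.267, 0.222, -0.163, 0.001, -1.177, -0.269]}
-0.09697373653359893 0.2526864608830238
```

View pics/w10.png

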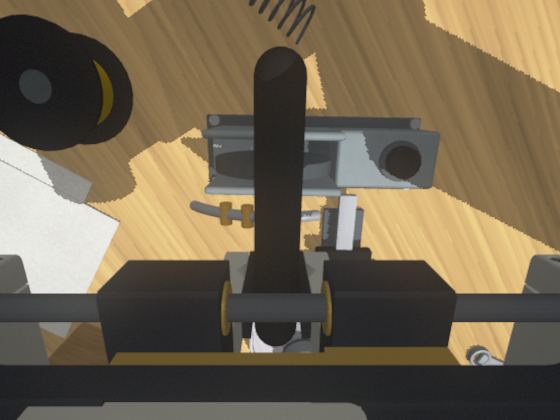

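View pics/d10.png

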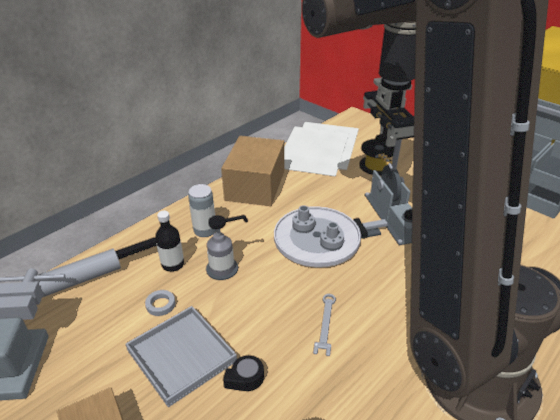

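>>> {"fn": "apply_moves", "kwargs": {
  "commands": [
    {"dx": -4,"dy": 2.4,"dz": 0,"spin": 0,"hand": 1},
    {"dx": 0,"dy": 0,"dz": -1,"spin": 0,"hand": 1},
    {"dx": 4,"dy": -2.4,"dz": 0,"spin": 0,"hand": 1},
    {"dx": 4,"dy": -2.4,"dz": 0,"spin": 0,"hand": 1},
    {"dx": 0,"dy": 0,"dz": 0,"spin": 0,"hand": 1}
  ]
}}

```text
t: 17.77
eef_pos: [0.4972, -0.3362, 0.411]
ee_rot: [-1.46, 1.564, -0.424]
force: [5.0, 3.3, 12.4]
width: 0.0215
```

>>> {"fn": "apply_moves", "kwargs": {
  "commands": [
    {"dx": 0,"dy": 0,"dz": 0,"spin": 0,"hand": 1},
    {"dx": 0,"dy": 0,"dz": 0,"spin": 0,"hand": 0.6},
    {"dx": 0,"dy": 0,"dz": 0,"spin": 0,"hand": 0.3},
    {"dx": 0,"dy": 0,"dz": 0,"spin": 0,"hand": 0},
    {"dx": 0,"dy": 0,"dz": 0,"spin": 0,"hand": 0}
  ]
}}

```text
t: 18.4
eef_pos: [0.4957, -0.3361, 0.4069]
ee_rot: [1.758, 1.57, 2.793]
force: [1.4, 0.4, 0.1]
width: 0.0558
```

>>> {"fn": "apply_moves", "kwargs": {
  "commands": [
    {"dx": 0,"dy": 0,"dz": 0,"spin": 0,"hand": 0},
    {"dx": 0,"dy": 0,"dz": 10,"spin": 0,"hand": 0},
    {"dx": 0,"dy": 0,"dz": 25,"spin": 0,"hand": 0},
    {"dx": 0,"dy": 0,"dz": 35,"spin": 0,"hand": 0},
    {"dx": 0,"dy": 0,"dz": 10,"spin": 0,"hand": 0}
  ]
}}

```text
t: 19.02
eef_pos: [0.4961, -0.3364, 0.4907]
ee_rot: [-1.491, 1.566, -0.456]
force: [0.0, 0.1, -0.4]
width: 0.0875
```

Run:
```python
from h import *
s=st(); save('wrist','w11.png'); save('scene','s11.png',(60,130,300,290),3)
```

```text
{'t': 19.025, 'eef_pos': [0.496, -0.336, 0.491], 'ee_rot': [-1.491, 1.566, -0.456], 'force': [0.013, 0.06, -0.393], 'width': 0.088, 'q': [-0.27, 0.191, -0.025, 0.001, -1.351, -0.266]}
```

View pics/w11.png

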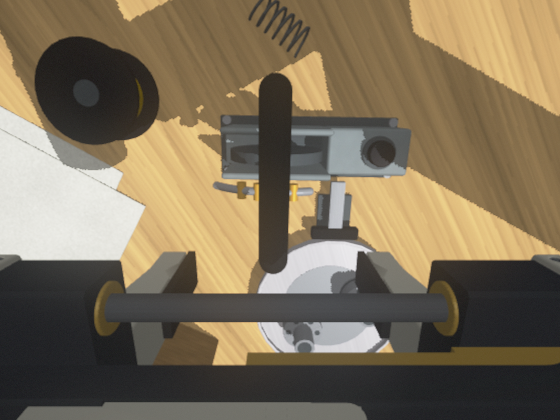

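View pics/s11.png

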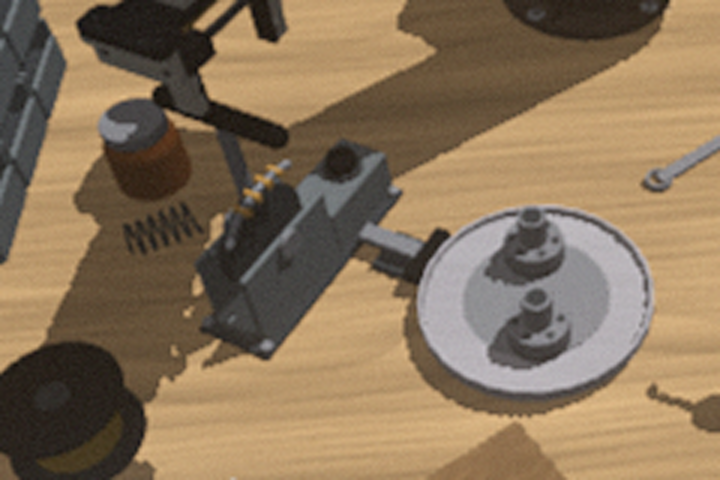

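Run:
```python
from h import *
np.set_printoptions(precision=1,suppress=True)
s=st()
x=np.array([.8554,-.518,0]);y=np.array([.518,.8554,0]); m=np.array([.5574,-.415,.222]); hg=m-.0903*x; hg[2]=.09
print(hg)
for th in [.4,.6,.65,.8]:
    L=.6-th; c=hg+.16*(np.sin(L)*x+np.cos(L)*np.array([0,0,1]))
    print(th,*[proj('wrist',c+k*y,s) for k in (-.071,.071)],*[proj('scene',c+k*y) for k in (-.071,.071)])
for u in [(379,152)]: print(onz('wrist',*u,.078,s)*1000, (hg-.13*x)*1000)
```

```text
{'t': 19.125, 'eef_pos': [0.496, -0.336, 0.489], 'ee_rot': [-1.377, 1.568, -0.343], 'force': [-0.323, -0.251, -1.082], 'width': 0.088, 'q': [-0.27, 0.192, -0.027, 0.0, -1.35, -0.266]}
[ 0.5 -0.4  0.1]
0.4 [225.9  71. ] [232.6 269.7] [103.6 168.3] [148.  184.5]
0.6 [275.2  70.9] [273.5 272.1] [111.2 160. ] [155.1 175.7]
0.65 [287.9  71. ] [283.9 272.1] [113.2 158.3] [157.  173.8]
0.8 [324.7  72. ] [314.5 270.6] [119.2 153.8] [162.5 168.9]
[ 371.7 -304.1   78. ] [ 369.  -300.9   90. ]
```

Bar ends at (275,73) and (273,272) match θ=0.6, so the lever holds at the third notch. Next is the pump.

>>> {"fn": "apply_moves", "kwargs": {
  "commands": [
    {"dx": 15,"dy": 48,"dz": 0,"spin": 0,"hand": 0.4},
    {"dx": 15,"dy": 49,"dz": 0,"spin": 0,"hand": 1},
    {"dx": 15,"dy": 49,"dz": 0,"spin": 0,"hand": 1},
    {"dx": 15,"dy": 49,"dz": 0,"spin": 0,"hand": 1},
    {"dx": 15,"dy": 49,"dz": 0,"spin": 0,"hand": 1}
  ]
}}

```text
t: 19.75
eef_pos: [0.571, -0.0905, 0.4863]
ee_rot: [2.077, 1.569, 3.112]
force: [0.3, -0.4, -0.6]
width: 0.0435
```

>>> {"fn": "apply_moves", "kwargs": {
  "commands": [
    {"dx": 15,"dy": 49,"dz": 0,"spin": 0,"hand": 1},
    {"dx": 15,"dy": 49,"dz": 0,"spin": 0,"hand": 1},
    {"dx": 15,"dy": 49,"dz": 0,"spin": 0,"hand": 1},
    {"dx": 15,"dy": 49,"dz": 0,"spin": 0,"hand": 1},
    {"dx": 14,"dy": 46,"dz": 0,"spin": 0,"hand": 1}
  ]
}}

```text
t: 20.38
eef_pos: [0.6451, 0.1517, 0.4859]
ee_rot: [2.43, 1.569, -2.818]
force: [0.9, -0.5, -0.4]
width: 0.0011
```

>>> {"fn": "apply_moves", "kwargs": {
  "commands": [
    {"dx": 0,"dy": 0,"dz": 0,"spin": 0,"hand": 1},
    {"dx": 0,"dy": 0,"dz": 0,"spin": 0,"hand": 1},
    {"dx": 0,"dy": 0,"dz": 0,"spin": 0,"hand": 1},
    {"dx": 0,"dy": 0,"dz": 0,"spin": 0,"hand": 1},
    {"dx": 0,"dy": 0,"dz": 0,"spin": 0,"hand": 1}
  ]
}}

```text
t: 21.0
eef_pos: [0.6449, 0.1491, 0.4877]
ee_rot: [-0.491, 1.57, 0.543]
force: [-0.1, -0.3, 0.3]
width: 0.0004
```

Run:
```python
from h import *
s=st(); save('wrist','w12.png'); save('scene','s12.png')
print(proj('wrist',[.645,.150,.164],s))
```

```text
{'t': 21.0, 'eef_pos': [0.645, 0.149, 0.488], 'ee_rot': [-0.491, 1.57, 0.543], 'force': [-0.138, -0.263, 0.306], 'width': 0.0, 'q': [0.521, 0.3, 0.114, -0.0, -1.384, -1.058]}
[277.25320392 199.68573595]
```

View pics/w12.png

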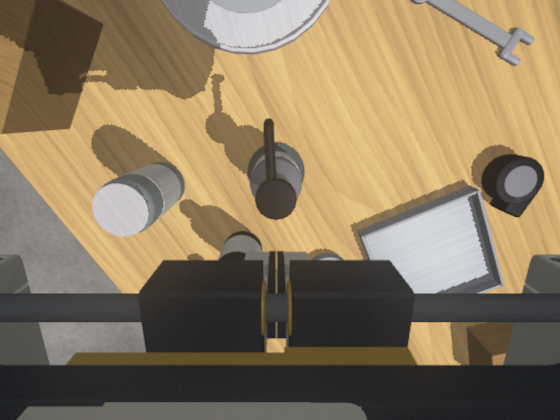

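View pics/s12.png

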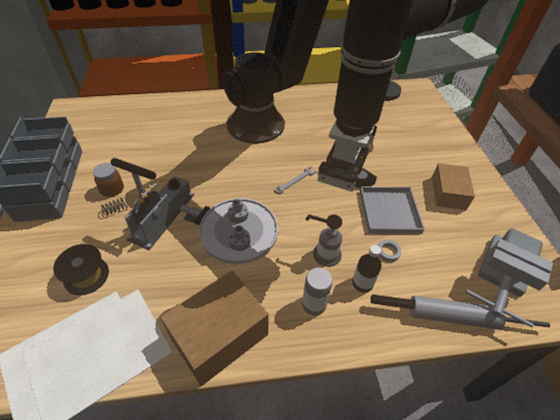

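>>> {"fn": "apply_moves", "kwargs": {
  "commands": [
    {"dx": 0,"dy": 1,"dz": -45,"spin": 0,"hand": 1},
    {"dx": 0,"dy": 0,"dz": -45,"spin": 0,"hand": 1},
    {"dx": 0,"dy": 0,"dz": -35,"spin": 0,"hand": 1},
    {"dx": 0,"dy": 0,"dz": -10,"spin": 0,"hand": 1},
    {"dx": 0,"dy": 0,"dz": 0,"spin": 0,"hand": 1}
  ]
}}

```text
t: 21.72
eef_pos: [0.6453, 0.1509, 0.3527]
ee_rot: [-2.499, 1.57, -1.464]
force: [-0.2, 0.1, 0.6]
width: 0.0007
```

>>> {"fn": "apply_moves", "kwargs": {
  "commands": [
    {"dx": 0,"dy": 0,"dz": -10,"spin": 0,"hand": 1},
    {"dx": 0,"dy": 0,"dz": -10,"spin": 0,"hand": 1},
    {"dx": 0,"dy": 0,"dz": -8,"spin": 0,"hand": 1},
    {"dx": 0,"dy": 0,"dz": -6,"spin": 0,"hand": 1},
    {"dx": 0,"dy": 0,"dz": 0,"spin": 0,"hand": 1}
  ]
}}

```text
t: 22.35
eef_pos: [0.6458, 0.1512, 0.3193]
ee_rot: [-0.764, 1.568, 0.271]
force: [1.2, 1.9, 6.5]
width: 0.0008
```

Run:
```python
from h import *
s=st(); save('wrist','w13.png'); save('side','d13.png',(100,130,360,330),3)
```

```text
{'t': 22.35, 'eef_pos': [0.646, 0.151, 0.319], 'ee_rot': [-0.764, 1.568, 0.271], 'force': [1.199, 1.857, 6.505], 'width': 0.001, 'q': [0.524, 0.399, -0.13, 0.001, -1.039, -1.06]}
```

View pics/d13.png

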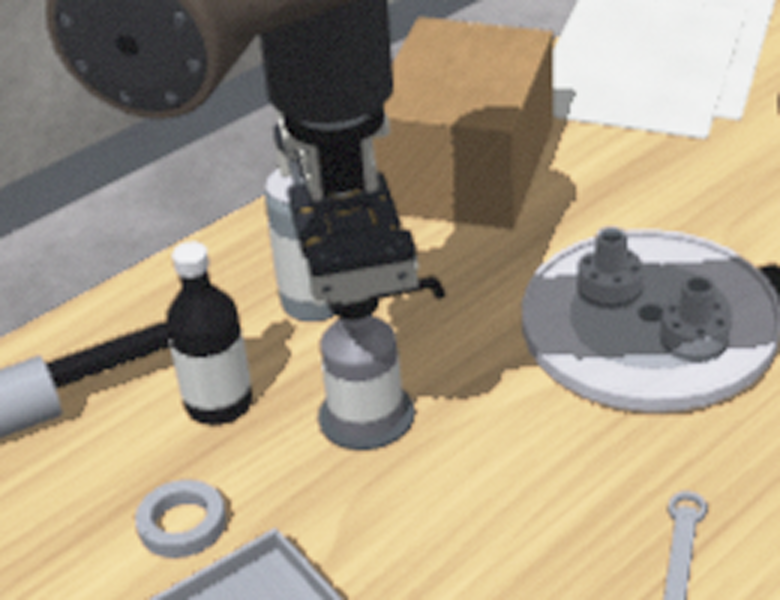

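>>> {"fn": "apply_moves", "kwargs": {
  "commands": [
    {"dx": 0,"dy": 0,"dz": -2,"spin": 0,"hand": 1},
    {"dx": 0,"dy": 0,"dz": -2,"spin": 0,"hand": 1},
    {"dx": 0,"dy": 0,"dz": 0,"spin": 0,"hand": 1},
    {"dx": 0,"dy": 0,"dz": 0,"spin": 0,"hand": 1},
    {"dx": 0,"dy": 0,"dz": 0,"spin": 0,"hand": 1}
  ]
}}

```text
t: 23.08
eef_pos: [0.6456, 0.1512, 0.3173]
ee_rot: [-0.783, 1.566, 0.253]
force: [-3.3, 1.4, 16.6]
width: 0.0003
```

16.6 N is well past the 8 N spring, so the head is on its stop. I lift off and check that it rises.

>>> {"fn": "apply_moves", "kwargs": {
  "commands": [
    {"dx": 0,"dy": 0,"dz": 10,"spin": 0,"hand": 1},
    {"dx": 0,"dy": 0,"dz": 15,"spin": 0,"hand": 1},
    {"dx": 0,"dy": 0,"dz": 25,"spin": 0,"hand": 1},
    {"dx": 0,"dy": 0,"dz": 45,"spin": 0,"hand": 1},
    {"dx": 0,"dy": 0,"dz": 60,"spin": 0,"hand": 1}
  ]
}}

```text
t: 23.7
eef_pos: [0.6442, 0.1506, 0.4687]
ee_rot: [2.447, 1.565, -2.802]
force: [0.8, 0.3, 1.0]
width: 0.0004
```

Run:
```python
from h import *
s=st(); save('side','d14.png',(100,130,440,330),2.3); save('scene','s14.png',(60,130,400,290),2.3)
```

```text
{'t': 23.7, 'eef_pos': [0.644, 0.151, 0.469], 'ee_rot': [2.447, 1.565, -2.802], 'force': [0.829, 0.33, 0.985], 'width': 0.0, 'q': [0.523, 0.308, 0.083, -0.001, -1.352, -1.06]}
```

View pics/d14.png

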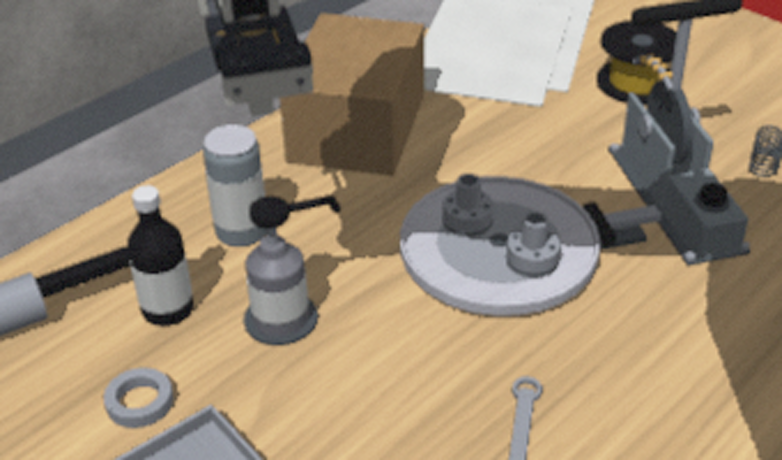

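View pics/s14.png

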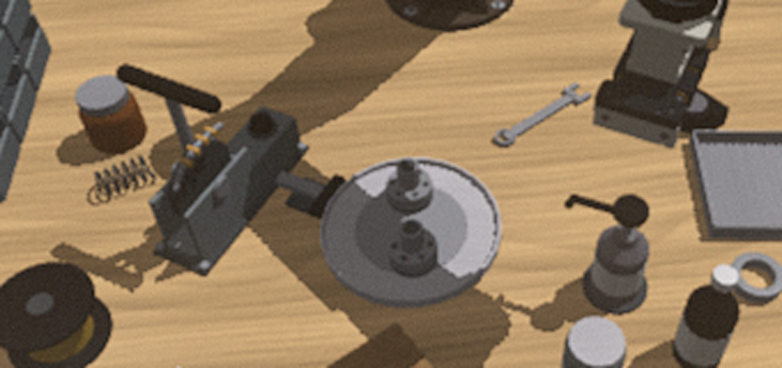

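The head is back up at (630,210) and the lever is still upright. Now to the release button, with the jaws turned along the unit's y.

>>> {"fn": "apply_moves", "kwargs": {
  "commands": [
    {"dx": -28,"dy": -45,"dz": 0,"spin": -9,"hand": 1},
    {"dx": -28,"dy": -45,"dz": 0,"spin": -9,"hand": 1},
    {"dx": -28,"dy": -45,"dz": 0,"spin": -9,"hand": 1},
    {"dx": -28,"dy": -45,"dz": 0,"spin": -9,"hand": 1},
    {"dx": -28,"dy": -45,"dz": 0,"spin": -9,"hand": 1}
  ]
}}

```text
t: 24.42
eef_pos: [0.5033, -0.0755, 0.4689]
ee_rot: [2.778, 1.569, 3.022]
force: [0.7, 0.0, -0.4]
width: 0.0004
```

>>> {"fn": "apply_moves", "kwargs": {
  "commands": [
    {"dx": -28,"dy": -45,"dz": 0,"spin": -9,"hand": 1},
    {"dx": -27,"dy": -45,"dz": 0,"spin": -9,"hand": 1},
    {"dx": -27,"dy": -45,"dz": 0,"spin": -9,"hand": 1},
    {"dx": -27,"dy": -47,"dz": 0,"spin": -9,"hand": 1},
    {"dx": -26,"dy": -46,"dz": 0,"spin": -9,"hand": 1}
  ]
}}

```text
t: 25.05
eef_pos: [0.3683, -0.3032, 0.4691]
ee_rot: [2.874, 1.57, 2.333]
force: [1.3, -0.6, -0.1]
width: 0.0007
```

>>> {"fn": "apply_moves", "kwargs": {
  "commands": [
    {"dx": 0,"dy": 0,"dz": 0,"spin": 0,"hand": 1},
    {"dx": 0,"dy": 0,"dz": 0,"spin": 0,"hand": 1},
    {"dx": 0,"dy": 0,"dz": 0,"spin": 0,"hand": 1},
    {"dx": 0,"dy": 0,"dz": 0,"spin": 0,"hand": 1},
    {"dx": 0,"dy": 0,"dz": 0,"spin": 0,"hand": 1}
  ]
}}

```text
t: 25.68
eef_pos: [0.3704, -0.3016, 0.4694]
ee_rot: [2.387, 1.571, 1.852]
force: [0.9, -0.1, -0.3]
width: 0.0006
```

Run:
```python
from h import *
s=st(); save('wrist','w15.png')
print(proj('wrist',[.370,-.302,.078],s),R.from_euler('xyz',s['ee_rot']).as_matrix()[:,1])
```

```text
{'t': 25.675, 'eef_pos': [0.37, -0.302, 0.469], 'ee_rot': [2.387, 1.571, 1.852], 'force': [0.853, -0.149, -0.338], 'width': 0.001, 'q': [-0.27, -0.012, -0.299, -0.0, -1.284, -1.835]}
[275.92740948 182.81003048] [5.09396638e-01 8.60531849e-01 4.18558884e-05]
```

View pics/w15.png

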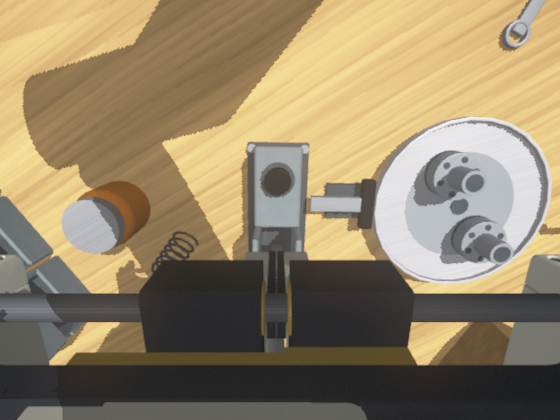

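>>> {"fn": "apply_moves", "kwargs": {
  "commands": [
    {"dx": -2,"dy": 1,"dz": -55,"spin": 0,"hand": 1},
    {"dx": 0,"dy": 0,"dz": -55,"spin": 0,"hand": 1},
    {"dx": 0,"dy": 0,"dz": -50,"spin": 0,"hand": 1},
    {"dx": 0,"dy": 0,"dz": -35,"spin": 0,"hand": 1},
    {"dx": 0,"dy": 0,"dz": 0,"spin": 0,"hand": 1}
  ]
}}

```text
t: 26.35
eef_pos: [0.3672, -0.3007, 0.2724]
ee_rot: [-2.923, 1.565, 2.825]
force: [1.0, -0.4, 0.0]
width: 0.0003
```

Run:
```python
from h import *
s=st(); save('scene','s16.png',(60,130,300,290),3)
```

```text
{'t': 26.35, 'eef_pos': [0.367, -0.301, 0.272], 'ee_rot': [-2.923, 1.565, 2.825], 'force': [0.975, -0.387, 0.018], 'width': 0.0, 'q': [-0.27, 0.166, -0.595, -0.0, -0.815, -1.836]}
```

View pics/s16.png

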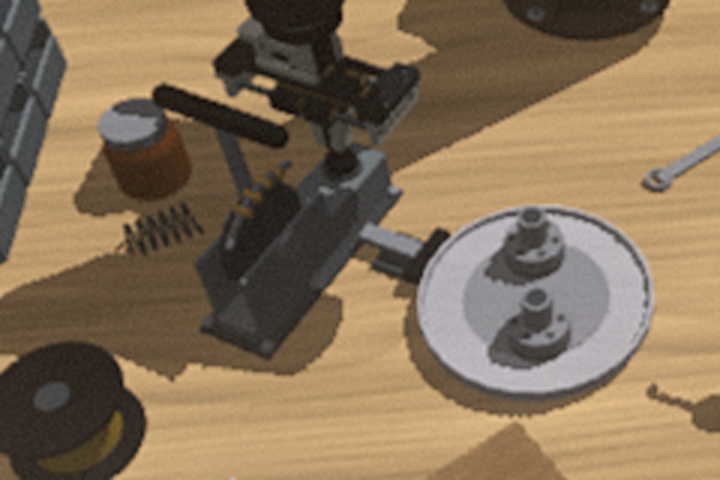

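Tips are right above the button, at (342,162). I press and hold.

>>> {"fn": "apply_moves", "kwargs": {
  "commands": [
    {"dx": 0,"dy": 0,"dz": -12,"spin": 0,"hand": 1},
    {"dx": 0,"dy": 0,"dz": -9,"spin": 0,"hand": 1},
    {"dx": 0,"dy": 0,"dz": -7,"spin": 0,"hand": 1},
    {"dx": 0,"dy": 0,"dz": 0,"spin": 0,"hand": 1},
    {"dx": 0,"dy": 0,"dz": 0,"spin": 0,"hand": 1}
  ]
}}

```text
t: 27.02
eef_pos: [0.3685, -0.3013, 0.2472]
ee_rot: [0.109, 1.569, -0.427]
force: [0.0, 1.7, 8.4]
width: 0.0004
```

>>> {"fn": "apply_moves", "kwargs": {
  "commands": [
    {"dx": 0,"dy": 0,"dz": 0,"spin": 0,"hand": 1},
    {"dx": 0,"dy": 0,"dz": 0,"spin": 0,"hand": 1},
    {"dx": 0,"dy": 0,"dz": 0,"spin": 0,"hand": 1},
    {"dx": 0,"dy": 0,"dz": 0,"spin": 0,"hand": 1},
    {"dx": 0,"dy": 0,"dz": 0,"spin": 0,"hand": 1}
  ]
}}

```text
t: 27.65
eef_pos: [0.3685, -0.3013, 0.2472]
ee_rot: [0.136, 1.569, -0.4]
force: [-0.3, 1.8, 9.2]
width: 0.0007
```

>>> {"fn": "apply_moves", "kwargs": {
  "commands": [
    {"dx": 0,"dy": 0,"dz": 0,"spin": 0,"hand": 1},
    {"dx": 0,"dy": 0,"dz": 0,"spin": 0,"hand": 1},
    {"dx": 0,"dy": 0,"dz": 0,"spin": 0,"hand": 1},
    {"dx": 0,"dy": 0,"dz": 0,"spin": 0,"hand": 1},
    {"dx": 0,"dy": 0,"dz": 0,"spin": 0,"hand": 1}
  ]
}}

```text
t: 28.28
eef_pos: [0.3685, -0.3013, 0.2472]
ee_rot: [0.125, 1.569, -0.41]
force: [-0.5, 2.1, 8.5]
width: 0.0001
```

Run:
```python
from h import *
s=st(); save('scene','s17.png',(60,130,300,290),3)
```

```text
{'t': 28.275, 'eef_pos': [0.369, -0.301, 0.247], 'ee_rot': [0.125, 1.569, -0.41], 'force': [-0.532, 2.12, 8.522], 'width': 0.0, 'q': [-0.27, 0.203, -0.624, 0.0, -0.742, -1.836]}
```

View pics/s17.png

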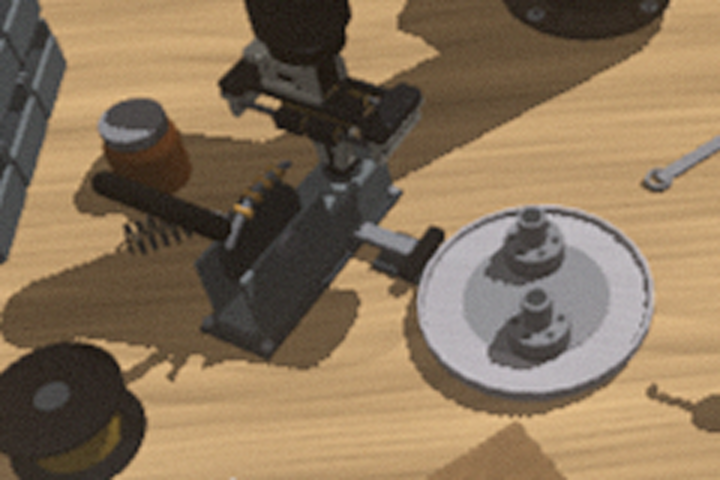

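The lever is home: bar ends at (93,191) and (136,206) are the same as at the start. I raise and return to the drums.

>>> {"fn": "apply_moves", "kwargs": {
  "commands": [
    {"dx": 0,"dy": 0,"dz": 15,"spin": 0,"hand": 1},
    {"dx": 0,"dy": 0,"dz": 40,"spin": 0,"hand": 1},
    {"dx": 0,"dy": 0,"dz": 50,"spin": 0,"hand": 1},
    {"dx": 0,"dy": 0,"dz": 50,"spin": 0,"hand": 1},
    {"dx": 0,"dy": 0,"dz": 0,"spin": 0,"hand": 1}
  ]
}}

```text
t: 28.95
eef_pos: [0.3687, -0.3016, 0.4053]
ee_rot: [0.145, 1.563, -0.391]
force: [-0.1, -0.1, -1.2]
width: 0.0007
```

>>> {"fn": "apply_moves", "kwargs": {
  "commands": [
    {"dx": 24,"dy": 40,"dz": 0,"spin": 9.2,"hand": 0.4},
    {"dx": 24,"dy": 40,"dz": 0,"spin": 9.2,"hand": 0.4},
    {"dx": 24,"dy": 40,"dz": 0,"spin": 9.2,"hand": 0.4},
    {"dx": 24,"dy": 40,"dz": 0,"spin": 9.2,"hand": 0.4},
    {"dx": 23,"dy": 39,"dz": 0,"spin": 9.2,"hand": 0.4}
  ]
}}

```text
t: 29.58
eef_pos: [0.4873, -0.1007, 0.4004]
ee_rot: [2.815, 1.57, 3.087]
force: [0.3, -0.9, -0.7]
width: 0.0447
```

>>> {"fn": "apply_moves", "kwargs": {
  "commands": [
    {"dx": 0,"dy": 0,"dz": 0,"spin": 0,"hand": 0.4},
    {"dx": 0,"dy": 0,"dz": 0,"spin": 0,"hand": 0.4},
    {"dx": 0,"dy": 0,"dz": 0,"spin": 0,"hand": 0.4},
    {"dx": 0,"dy": 0,"dz": 0,"spin": 0,"hand": 0.4},
    {"dx": 0,"dy": 0,"dz": 0,"spin": 0,"hand": 0.4}
  ]
}}

```text
t: 30.2
eef_pos: [0.4867, -0.1027, 0.4015]
ee_rot: [0.026, 1.571, 0.292]
force: [-0.7, -0.1, -0.1]
width: 0.0524
```

Run:
```python
from h import *
s=st(); save('wrist','w18.png'); save('side','d18.png')
print(proj('wrist',[.487,-.1015,.087],s),proj('wrist',[.590,-.104,.087],s),R.from_euler('xyz',s['ee_rot']).as_matrix()[:,1])
```

```text
{'t': 30.2, 'eef_pos': [0.487, -0.103, 0.401], 'ee_rot': [0.026, 1.571, 0.292], 'force': [-0.743, -0.145, -0.091], 'width': 0.052, 'q': [0.188, 0.066, -0.375, -0.0, -1.13, -1.493]}
[278.15848442 201.12507385] [249.80491341 291.5848057 ] [-2.62497029e-01  9.64932801e-01  7.66703340e-06]
```

View pics/w18.png

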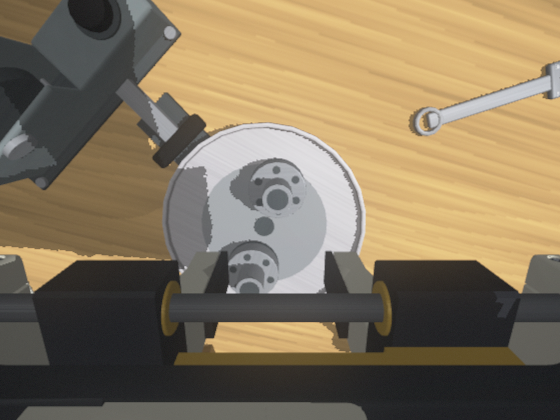

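View pics/d18.png

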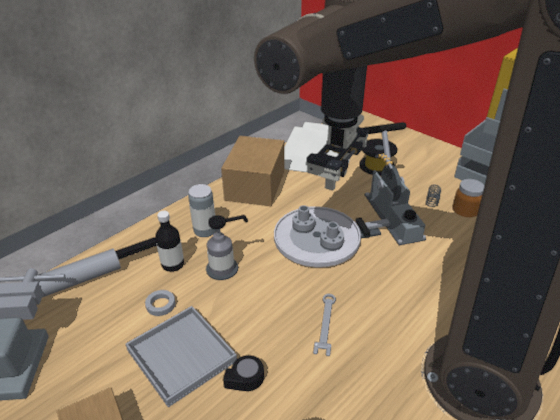

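>>> {"fn": "apply_moves", "kwargs": {
  "commands": [
    {"dx": 0,"dy": 1,"dz": -55,"spin": 0,"hand": 0.4},
    {"dx": 0,"dy": 0,"dz": -50,"spin": 0,"hand": 0.4},
    {"dx": 0,"dy": 0,"dz": -35,"spin": 0,"hand": 0.4},
    {"dx": 0,"dy": 0,"dz": -25,"spin": 0,"hand": 0.4},
    {"dx": 0,"dy": 0,"dz": 0,"spin": 0,"hand": 0.4}
  ],
  "grip_force": 30
}}

```text
t: 30.92
eef_pos: [0.4863, -0.1013, 0.2348]
ee_rot: [3.031, 1.567, -2.986]
force: [-0.7, -0.0, -0.0]
width: 0.0529
```

>>> {"fn": "apply_moves", "kwargs": {
  "commands": [
    {"dx": 0,"dy": 0,"dz": 0,"spin": 0,"hand": 0.7},
    {"dx": 0,"dy": 0,"dz": 0,"spin": 0,"hand": 1},
    {"dx": 0,"dy": 0,"dz": 0,"spin": 0,"hand": 1},
    {"dx": 0,"dy": 0,"dz": 0,"spin": 0,"hand": 1},
    {"dx": 0,"dy": 0,"dz": 0,"spin": 0,"hand": 1}
  ]
}}

```text
t: 31.55
eef_pos: [0.4873, -0.1011, 0.2373]
ee_rot: [-0.243, 1.569, 0.024]
force: [-1.0, 1.2, 6.9]
width: 0.0293
```

>>> {"fn": "apply_moves", "kwargs": {
  "commands": [
    {"dx": 0,"dy": 0,"dz": 20,"spin": 0,"hand": 1},
    {"dx": 0,"dy": 0,"dz": 35,"spin": 0,"hand": 1},
    {"dx": 0,"dy": 15,"dz": 30,"spin": 0,"hand": 1},
    {"dx": 0,"dy": 35,"dz": 0,"spin": 0,"hand": 1},
    {"dx": 0,"dy": 50,"dz": 0,"spin": 0,"hand": 1}
  ]
}}

```text
t: 32.17
eef_pos: [0.4864, -0.0008, 0.3216]
ee_rot: [0.993, 1.57, 1.257]
force: [1.2, 1.2, -3.8]
width: 0.0292
```

>>> {"fn": "apply_moves", "kwargs": {
  "commands": [
    {"dx": 0,"dy": 50,"dz": 0,"spin": 0,"hand": 1},
    {"dx": 0,"dy": 50,"dz": 0,"spin": 0,"hand": 1},
    {"dx": -4,"dy": 50,"dz": 0,"spin": 0,"hand": 1},
    {"dx": -4,"dy": 50,"dz": 0,"spin": 0,"hand": 1},
    {"dx": -4,"dy": 50,"dz": 0,"spin": 0,"hand": 1}
  ]
}}

```text
t: 32.8
eef_pos: [0.4742, 0.2503, 0.3211]
ee_rot: [3.13, 1.57, -2.887]
force: [0.9, 0.2, -3.6]
width: 0.0293
```

>>> {"fn": "apply_moves", "kwargs": {
  "commands": [
    {"dx": -4,"dy": 50,"dz": 0,"spin": 0,"hand": 1},
    {"dx": 0,"dy": 50,"dz": 0,"spin": 0,"hand": 1},
    {"dx": 0,"dy": 40,"dz": 0,"spin": 0,"hand": 1},
    {"dx": 0,"dy": 6,"dz": 0,"spin": 0,"hand": 1},
    {"dx": 0,"dy": 0,"dz": 0,"spin": 0,"hand": 1}
  ]
}}

```text
t: 33.42
eef_pos: [0.4706, 0.3947, 0.3205]
ee_rot: [-2.622, 1.569, -2.355]
force: [0.1, -0.9, -2.5]
width: 0.0293
```

Run:
```python
from h import *
s=st(); save('wrist','w19.png'); save('scene','s19.png')
```

```text
{'t': 33.425, 'eef_pos': [0.471, 0.395, 0.321], 'ee_rot': [-2.622, 1.569, -2.355], 'force': [0.064, -0.87, -2.528], 'width': 0.029, 'q': [1.015, 0.325, -0.24, -0.0, -1.007, -2.319]}
```

View pics/w19.png

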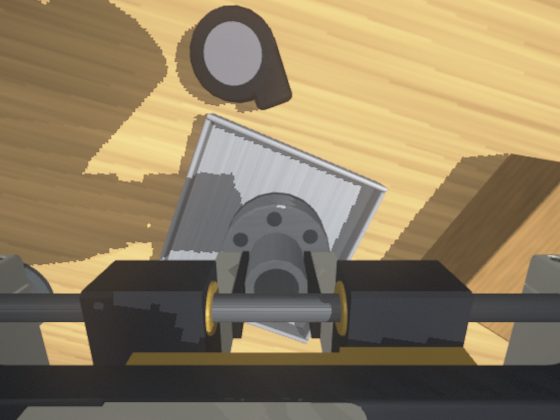

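View pics/s19.png

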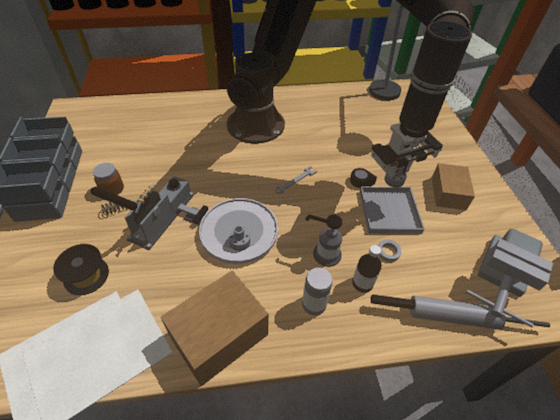

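Run:
```python
from h import *
np.set_printoptions(precision=4,suppress=True)
s=st()
for u in [(209,116),(385,187)]: print(onz('wrist',*u,.025,s))
print(proj('wrist',[.412,.319,.025],s),proj('wrist',[.434,.484,.025],s))
```

```text
{'t': 33.525, 'eef_pos': [0.471, 0.394, 0.321], 'ee_rot': [-2.609, 1.57, -2.343], 'force': [-0.438, -0.421, -2.925], 'width': 0.029, 'q': [1.014, 0.324, -0.24, -0.0, -1.007, -2.319]}
[0.4105 0.3182 0.025 ]
[0.4283 0.4812 0.025 ]
[209.545  118.1147] [385.5947 193.8569]
```

>>> {"fn": "apply_moves", "kwargs": {
  "commands": [
    {"dx": 0,"dy": 0,"dz": -35,"spin": 0,"hand": 1},
    {"dx": 0,"dy": 0,"dz": -30,"spin": 0,"hand": 1},
    {"dx": 0,"dy": 0,"dz": -15,"spin": 0,"hand": 1},
    {"dx": 0,"dy": 0,"dz": 0,"spin": 0,"hand": 1},
    {"dx": 0,"dy": 0,"dz": 0,"spin": 0,"hand": 1}
  ]
}}

```text
t: 34.15
eef_pos: [0.4715, 0.3951, 0.2426]
ee_rot: [0.528, 1.569, 0.795]
force: [-1.1, 0.1, -2.9]
width: 0.0293
```

>>> {"fn": "apply_moves", "kwargs": {
  "commands": [
    {"dx": 0,"dy": 0,"dz": -12,"spin": 0,"hand": 1},
    {"dx": 0,"dy": 0,"dz": -10,"spin": 0,"hand": 1},
    {"dx": 0,"dy": 0,"dz": 0,"spin": 0,"hand": 1},
    {"dx": 0,"dy": 0,"dz": 0,"spin": 0,"hand": 1},
    {"dx": 0,"dy": 0,"dz": 0,"spin": 0,"hand": 1}
  ]
}}

```text
t: 34.78
eef_pos: [0.471, 0.395, 0.2193]
ee_rot: [0.864, 1.571, 1.131]
force: [0.6, 0.4, -0.8]
width: 0.0293
```

>>> {"fn": "apply_moves", "kwargs": {
  "commands": [
    {"dx": 0,"dy": 0,"dz": 0,"spin": 0,"hand": 0.4},
    {"dx": 0,"dy": 0,"dz": 0,"spin": 0,"hand": 0.4},
    {"dx": 0,"dy": 0,"dz": 0,"spin": 0,"hand": 0.4},
    {"dx": 0,"dy": 0,"dz": 40,"spin": 0,"hand": 0.4},
    {"dx": 0,"dy": 0,"dz": 60,"spin": 0,"hand": 0.4}
  ]
}}

```text
t: 35.4
eef_pos: [0.4706, 0.3943, 0.3186]
ee_rot: [-2.454, 1.566, -2.187]
force: [-0.0, 1.3, 0.7]
width: 0.0528
```

Run:
```python
from h import *
s=st(); save('wrist','w20.png'); save('side','d20.png')
```

```text
{'t': 35.4, 'eef_pos': [0.471, 0.394, 0.319], 'ee_rot': [-2.454, 1.566, -2.187], 'force': [-0.047, 1.329, 0.659], 'width': 0.053, 'q': [1.015, 0.328, -0.241, -0.0, -1.006, -2.319]}
```

View pics/w20.png

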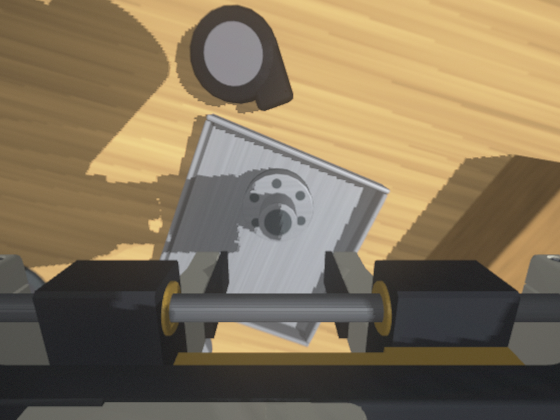

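View pics/d20.png

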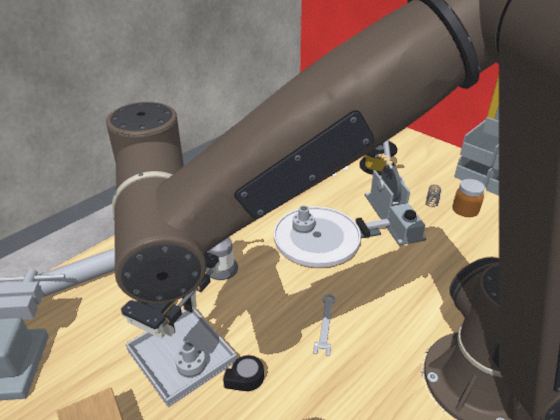

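The first drum stands flat in the tray at (278,215). Now the second, still on the plate.

>>> {"fn": "apply_moves", "kwargs": {
  "commands": [
    {"dx": 0,"dy": -30,"dz": 60,"spin": 0,"hand": 0.4},
    {"dx": 11,"dy": -49,"dz": 20,"spin": 0,"hand": 0.4},
    {"dx": 12,"dy": -49,"dz": 0,"spin": 0,"hand": 0.4},
    {"dx": 12,"dy": -49,"dz": 0,"spin": 0,"hand": 0.4},
    {"dx": 12,"dy": -49,"dz": 0,"spin": 0,"hand": 0.4}
  ]
}}

```text
t: 36.12
eef_pos: [0.518, 0.1693, 0.3956]
ee_rot: [0.43, 1.57, 0.697]
force: [0.8, -0.6, 0.7]
width: 0.0525
```

>>> {"fn": "apply_moves", "kwargs": {
  "commands": [
    {"dx": 12,"dy": -49,"dz": 0,"spin": 0,"hand": 0.4},
    {"dx": 12,"dy": -49,"dz": 0,"spin": 0,"hand": 0.4},
    {"dx": 12,"dy": -49,"dz": 0,"spin": 0,"hand": 0.4},
    {"dx": 12,"dy": -49,"dz": 0,"spin": 0,"hand": 0.4},
    {"dx": 12,"dy": -49,"dz": 0,"spin": 0,"hand": 0.4}
  ]
}}

```text
t: 36.75
eef_pos: [0.5781, -0.0758, 0.3954]
ee_rot: [-0.004, 1.57, 0.263]
force: [0.6, 1.2, 0.1]
width: 0.0526
```

>>> {"fn": "apply_moves", "kwargs": {
  "commands": [
    {"dx": 12,"dy": -27,"dz": 0,"spin": 0,"hand": 0.4},
    {"dx": 0,"dy": 0,"dz": -10,"spin": 0,"hand": 0.4},
    {"dx": 0,"dy": 0,"dz": 0,"spin": 0,"hand": 0.4},
    {"dx": 0,"dy": 0,"dz": 0,"spin": 0,"hand": 0.4},
    {"dx": 0,"dy": 0,"dz": 0,"spin": 0,"hand": 0.4}
  ]
}}

```text
t: 37.38
eef_pos: [0.5899, -0.1003, 0.3857]
ee_rot: [-0.137, 1.57, 0.131]
force: [0.3, 0.3, -0.8]
width: 0.0527
```

Run:
```python
from h import *
s=st(); save('wrist','w21.png')
print(proj('wrist',[.590,-.104,.087],s))
```

```text
{'t': 37.375, 'eef_pos': [0.59, -0.1, 0.386], 'ee_rot': [-0.137, 1.57, 0.131], 'force': [0.326, 0.26, -0.758], 'width': 0.053, 'q': [0.158, 0.246, -0.191, 0.0, -1.132, -1.461]}
[273.16851321 203.97208446]
```

View pics/w21.png

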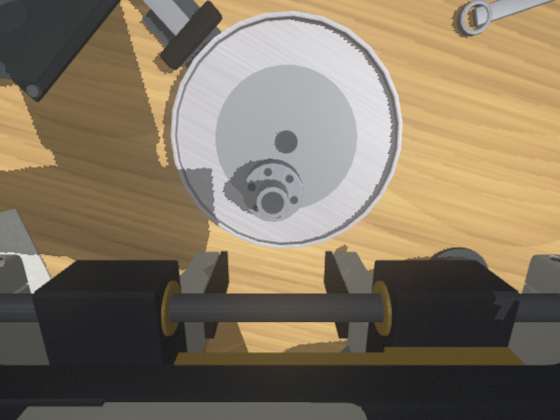

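>>> {"fn": "apply_moves", "kwargs": {
  "commands": [
    {"dx": 0,"dy": -4,"dz": -50,"spin": 0,"hand": 0.4},
    {"dx": 0,"dy": 0,"dz": -50,"spin": 0,"hand": 0.4},
    {"dx": 0,"dy": 0,"dz": -30,"spin": 0,"hand": 0.4},
    {"dx": 0,"dy": 0,"dz": -18,"spin": 0,"hand": 0.4},
    {"dx": 0,"dy": 0,"dz": 0,"spin": 0,"hand": 0.4}
  ]
}}

```text
t: 38.05
eef_pos: [0.5896, -0.1048, 0.2361]
ee_rot: [2.977, 1.568, -3.039]
force: [-0.3, -0.3, 0.8]
width: 0.0528
```

>>> {"fn": "apply_moves", "kwargs": {
  "commands": [
    {"dx": 0,"dy": 0,"dz": 0,"spin": 0,"hand": 0.7},
    {"dx": 0,"dy": 0,"dz": 0,"spin": 0,"hand": 1},
    {"dx": 0,"dy": 0,"dz": 0,"spin": 0,"hand": 1},
    {"dx": 0,"dy": 0,"dz": 0,"spin": 0,"hand": 1},
    {"dx": 0,"dy": 0,"dz": 0,"spin": 0,"hand": 1}
  ]
}}

```text
t: 38.67
eef_pos: [0.5903, -0.105, 0.2382]
ee_rot: [-0.19, 1.569, 0.077]
force: [-0.6, 2.8, 5.7]
width: 0.0293
```

>>> {"fn": "apply_moves", "kwargs": {
  "commands": [
    {"dx": 0,"dy": 0,"dz": 20,"spin": 0,"hand": 1},
    {"dx": 0,"dy": 0,"dz": 35,"spin": 0,"hand": 1},
    {"dx": -25,"dy": 0,"dz": 30,"spin": 0,"hand": 1},
    {"dx": -40,"dy": 0,"dz": 0,"spin": 0,"hand": 1},
    {"dx": -30,"dy": 20,"dz": 0,"spin": 0,"hand": 1}
  ]
}}

```text
t: 39.3
eef_pos: [0.4931, -0.0857, 0.322]
ee_rot: [2.543, 1.57, 2.808]
force: [0.3, 0.0, -2.5]
width: 0.0294
```

>>> {"fn": "apply_moves", "kwargs": {
  "commands": [
    {"dx": 0,"dy": 45,"dz": 0,"spin": 0,"hand": 1},
    {"dx": 0,"dy": 50,"dz": 0,"spin": 0,"hand": 1},
    {"dx": 0,"dy": 50,"dz": 0,"spin": 0,"hand": 1},
    {"dx": 0,"dy": 50,"dz": 0,"spin": 0,"hand": 1},
    {"dx": 0,"dy": 50,"dz": 0,"spin": 0,"hand": 1}
  ]
}}

```text
t: 39.92
eef_pos: [0.4944, 0.1613, 0.322]
ee_rot: [3.032, 1.57, -2.984]
force: [1.0, -0.5, -3.2]
width: 0.0294
```

>>> {"fn": "apply_moves", "kwargs": {
  "commands": [
    {"dx": 6,"dy": 50,"dz": 0,"spin": 0,"hand": 1},
    {"dx": 20,"dy": 50,"dz": 0,"spin": 0,"hand": 1},
    {"dx": 20,"dy": 50,"dz": 0,"spin": 0,"hand": 1},
    {"dx": 10,"dy": 50,"dz": 0,"spin": 0,"hand": 1},
    {"dx": 0,"dy": 22,"dz": 0,"spin": 0,"hand": 1}
  ]
}}

```text
t: 40.55
eef_pos: [0.5511, 0.3841, 0.3208]
ee_rot: [-2.69, 1.569, -2.422]
force: [-0.6, -1.2, -3.2]
width: 0.0295
```

>>> {"fn": "apply_moves", "kwargs": {
  "commands": [
    {"dx": 0,"dy": 0,"dz": 0,"spin": 0,"hand": 1},
    {"dx": 0,"dy": 0,"dz": -30,"spin": 0,"hand": 1},
    {"dx": 0,"dy": 0,"dz": -25,"spin": 0,"hand": 1},
    {"dx": 0,"dy": 0,"dz": 0,"spin": 0,"hand": 1},
    {"dx": 0,"dy": 0,"dz": 0,"spin": 0,"hand": 1}
  ]
}}

```text
t: 41.18
eef_pos: [0.5513, 0.3815, 0.2684]
ee_rot: [0.199, 1.57, 0.466]
force: [-0.2, 0.1, -1.9]
width: 0.0295
```

Run:
```python
from h import *
s=st(); save('wrist','w22.png'); save('scene','s22.png')
```

```text
{'t': 41.175, 'eef_pos': [0.551, 0.381, 0.268], 'ee_rot': [0.199, 1.57, 0.466], 'force': [-0.203, 0.142, -1.909], 'width': 0.029, 'q': [0.896, 0.457, -0.166, 0.0, -0.947, -2.2]}
```

View pics/w22.png

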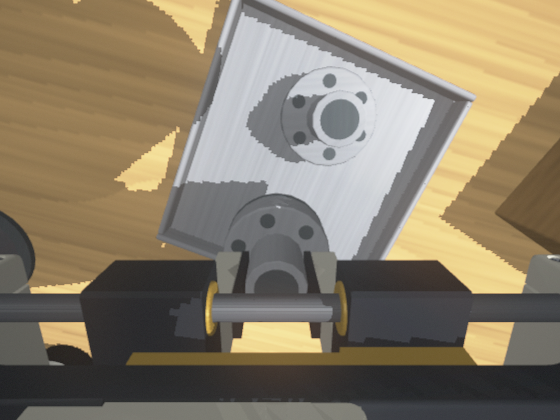

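View pics/s22.png

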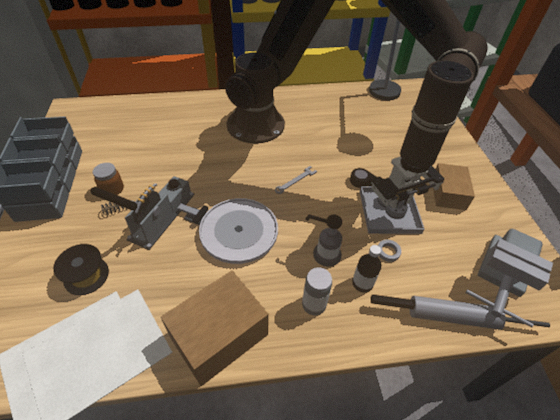

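>>> {"fn": "apply_moves", "kwargs": {
  "commands": [
    {"dx": -4,"dy": 2,"dz": -20,"spin": 0,"hand": 1},
    {"dx": 0,"dy": 0,"dz": -14,"spin": 0,"hand": 1},
    {"dx": 0,"dy": 0,"dz": -13,"spin": 0,"hand": 1},
    {"dx": 0,"dy": 0,"dz": 0,"spin": 0,"hand": 1},
    {"dx": 0,"dy": 0,"dz": 0,"spin": 0,"hand": 1}
  ]
}}

```text
t: 41.9
eef_pos: [0.5471, 0.3839, 0.2202]
ee_rot: [-3.108, 1.571, -2.841]
force: [0.1, -0.2, -2.6]
width: 0.0291
```

>>> {"fn": "apply_moves", "kwargs": {
  "commands": [
    {"dx": 0,"dy": 0,"dz": 0,"spin": 0,"hand": 0.4},
    {"dx": 0,"dy": 0,"dz": 0,"spin": 0,"hand": 0.4},
    {"dx": 0,"dy": 0,"dz": 0,"spin": 0,"hand": 0.4},
    {"dx": 0,"dy": 0,"dz": 40,"spin": 0,"hand": 0.4},
    {"dx": 0,"dy": 0,"dz": 60,"spin": 0,"hand": 0.4}
  ]
}}

```text
t: 42.52
eef_pos: [0.5466, 0.3835, 0.3194]
ee_rot: [-2.562, 1.566, -2.295]
force: [0.1, 1.2, -0.1]
width: 0.0525
```

>>> {"fn": "apply_moves", "kwargs": {
  "commands": [
    {"dx": -20,"dy": -40,"dz": 50,"spin": 0,"hand": 0.4},
    {"dx": -20,"dy": -50,"dz": 30,"spin": 0,"hand": 0.4},
    {"dx": -20,"dy": -50,"dz": 0,"spin": 0,"hand": 0.4},
    {"dx": -20,"dy": -50,"dz": 0,"spin": 0,"hand": 0.4},
    {"dx": 0,"dy": -50,"dz": 0,"spin": 0,"hand": 0.4}
  ]
}}

```text
t: 43.15
eef_pos: [0.4669, 0.145, 0.3976]
ee_rot: [0.521, 1.569, 0.789]
force: [2.0, 0.9, 1.2]
width: 0.0528
```

Run:
```python
from h import *
s=st(); save('wrist','w23.png'); save('scene','s23.png'); save('side','d23.png')
```

```text
{'t': 43.15, 'eef_pos': [0.467, 0.145, 0.398], 'ee_rot': [0.521, 1.569, 0.789], 'force': [1.984, 0.866, 1.239], 'width': 0.053, 'q': [0.704, 0.053, -0.397, -0.0, -1.118, -2.007]}
```

View pics/s23.png

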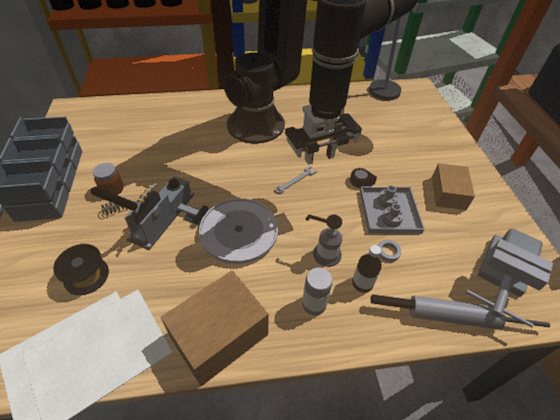

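View pics/d23.png

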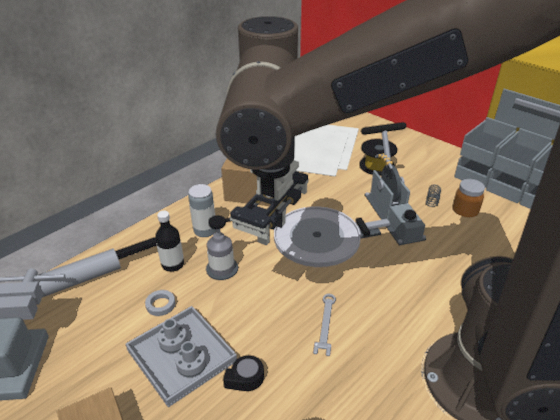

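Run:
```python
from h import *
save('side','d24.png',(110,280,270,410),4)
```

```text
(no output)
```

View pics/d24.png

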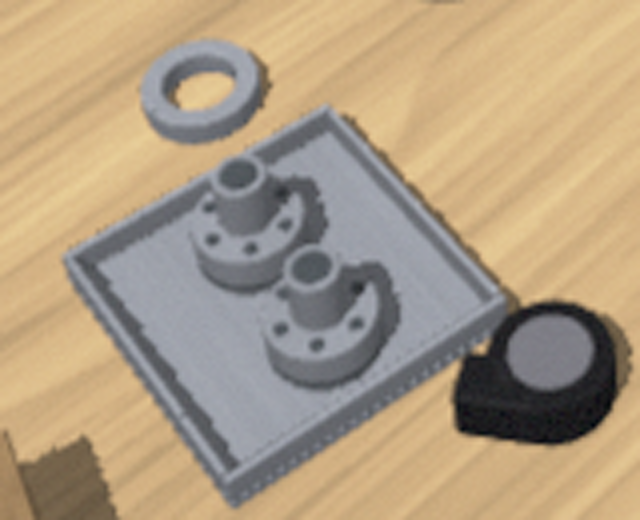

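Both drums stand flat inside the tray walls, at crop positions (250,220) and (320,330). The arm is clear, so I hand in.

Run:
```python
from h import *
print(arm.job_done())
```

```text
the job is handed in; nothing more can be done
None
```

The job is handed in, at about 43 s on the robot's clock. All the steps were done in the order asked. Only two drums were in the scene.

- **Drums onto the turntable:** I stood both hub up on the plate and confirmed them there in the scene, side and wrist views. They stayed there through the brake and pump steps.
- **Brake set:** I pulled the lever just past the third notch and let go. The T-bar then sat in the picture where 0.6 rad predicts, so it held by itself.
- **Oil pump:** I pressed the head until the force reached about 16.6 N. The spring gives only 8 N, so it was on its stop. It rose again by itself.
- **Brake released:** I held the button fully down for about 2 s. The T-bar ends came back to within a pixel or so of their starting pixels, so the lever was home.
- **Drums into the tray:** The last pictures show both standing hub up and flat inside the walls, the oil bottle still upright, and the arm clear of everything.

No check failed, and the drum positions agreed each time I looked again. The only disagreement was a few millimetres between the cameras on the release button and the tray corners. I shifted the press point and the second drum's place slightly to allow for it. My first three move calls were refused for missing keys, before anything moved.

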